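# Wind up the music box and press its lid home

## Task

Get the wooden music box ready to give away: turn the brass key on its sloping front clockwise, a part turn at a time, until it is fully wound and comes up against its stop. Then set the loose lid into the recess in the box's top and press it down past its spring catches until it sits level and fully home. Leave the ink jar, the pen and the candlestick where they are.

Things in the scene. Friction and masses are not known exactly. Their poses are not given: they have to be found in the camera images.
- music_box: Pale wooden box, fixed, 180 (x) x 150 (y) x 95 mm high; origin: centre of its underside, z up; yaw varies. The front half (-x) slopes at 35 degrees, from 39 mm high at x = -90 mm up to the flat deck, 95 mm high, from x = -10 mm on. The key stands square on the middle of the slope; the lid's recess is in the deck, centre at x = +40 mm.
- recess (a point): Centre of the ledge the lid rests on when home, 83 mm above the table, 12 mm below the deck; axes as the box. The recess is 75 (x) x 115 (y) mm, below the ledge open. Four sprung ball catches stand 3.5 mm proud of its +y and -y walls, 22 mm either side of the middle: a lid laid in stops on them, up to 7 mm high or askew, and snaps past with about 10 N.
- key (a joint): Turn of the winding key in rad: 0 run down, 4.2 fully wound against the stop; grows as the key turns clockwise, seen looking down its axis at the slope. Starts between 0 and 0.9. A spring resists (up to 0.2 N m in all); friction keeps the key where it is left.
- key_grip (a point): Centre of the key's bow, on its axis, 34 mm out from the slope; turns with the key. z points out of the slope along the axis (35 degrees from vertical, to the front of the box), x along the bow's width, y through its thickness. The brass bow is 36 (x) x 10 (y) x 22 (z) mm on a stem of 8 mm diameter; it can be pinched on its flat sides (10 mm) or on its ends (36 mm).
- lid: Loose pale wooden lid, 71 (x) x 111 (y) x 12 mm, 0.12 kg, flat on the table to the left or right of the box; origin: centre of its underside, z up. On top stands a darker wooden bar to hold it by, 14 (x) x 40 (y) mm, 24 mm tall (top 36 mm above the origin). Fits either way round.
- ink_jar: Glass jar with a black cap, 60 mm across, 65 mm tall, beside the box on the side away from the lid; origin at the centre of its underside. Leave alone.
- pen: Pen lying on the table beyond the box, about 180 mm long and 11 mm thick; origin under the middle of the metal barrel, x along it. Leave alone.
- candlestick: Dark iron candlestick with a stub of candle, 100 mm across the foot, 205 mm tall, on the right; origin at the centre of its underside. Leave alone.
Not all that is in view belongs to the job. Several things have the shape of the lid; the one meant has the colours described above.

How it is judged:
By the outcome, as a careful person would: the job done as asked, in the order asked, and still so for the second after the job is handed in, with the robot touching nothing.
It also fails if it takes over 67 s, if anything falls off the work surface, if the arm or the gripper's body presses on something with over 40 N, if the wrist force passes 120 N, or if a joint passes its speed limit or range.

## Robot

A 7-joint arm with a two-finger parallel gripper is mounted at the origin on the work surface. World frame = base frame: x ahead of the robot, y to its left, z up, the work surface at z = 0. Lengths are in m, angles in rad, forces in N, time in s.
With the tool pointing down it reaches from about 0.4 to 0.9 m from the base axis. Payload 5.5 kg.
Tool frame: the origin (TCP) lies on the centre line of the jaws, within the pads' length; the fingertips stand 17 mm ahead of it and the grasp point (between the pads) lies 2 mm behind it (tips_ahead is the distance from the TCP to the fingertips, in m); z points along the fingers, y is the line along which they close (so a half turn about z gives the same grasp; the last joint's range is limited). The gripper opens to 85 mm and grips with 20 to 120 N. Pads are 22 mm wide; open, the fingers measure 114 mm over their backs; the gripper's body (76 mm by 85 mm) begins 54 mm behind the grasp point. The pads swing forward as they close: fully open they stand 13 mm farther back than shut.
Start: joints at [1.55, 0.501, -0.427, 1.55, 0.221, 1.138, -0.21], TCP at [0.182, -0.624, 0.211] pointing down, gripper open.
Joint ranges: [-2.88, 2.88], [-0.31, 2.03], [-1.54, 1.56], [0.2, 2.42], [-1.41, 4.55], [0.19, 2.02], [-2.57, 2.57]. Speed limits (rad/s): [2.57, 2.57, 3.14, 3.14, 3.14, 3.14, 3.14].

## Interface

Orientations are given as [roll, pitch, yaw] about the fixed x, y, z axes, in that order (R = Rz(yaw) Ry(pitch) Rx(roll)).
In Python, from plant import * gives the robot as it stands. The module is installed in compiled form; this text tells all that it offers.
- The arm moves only by the tool carry_out, never from a script. Its argument "steps" is one flat list of numbers, 5 for each row, row after row: the shift along the tool's x, y, z normalised to -1 to 1, where 1 is 0.03 m, then the turn about the tool's z normalised to -1 to 1, where 1 is 0.1 rad, then the opening, from -1 (shut) to 1 (fully open). A call has 1 to 20 rows; each row shifts and turns the commanded pose from where the row before left it, along the tool's axes as they then stand; what a row does not reach is not made up. A row lasts 1/12 s, in which the tool goes at most 41.7 mm and 7.16 degrees, less where a joint would pass 70% of its speed; a pose out of reach is approached as far as the arm can. A call with a number of a shift or a turn outside -1 to 1 is refused whole. A call with a gripper value outside its range is refused whole. The fingers move at their own pace and stop on an object; "squeeze" is the grip in N (left out, the last holds). Time passes only in rows, so rows that do not move let the fingers close. It gives the time, the measured TCP pose, the force, the opening and the grip force at its end, in the units of the state.
- get_state(): the state, without advancing time (a new reading comes with each control period).
- capture(name): name is "scene" or "top" or "wrist"; returns the picture (384x512x3 uint8, blue, green, red); there is no depth.
- camera_model(name): a dict with "mtx" (3x3 intrinsics, pixels), "rvec" (rotation vector, rad) and "tvec" (3), from world to camera coordinates, as OpenCV has them; the wrist camera has in their place "hand_eye" (4x4, takes a point from camera to tool coordinates, whose origin is the TCP and whose axes are the flange's). Camera axes: x right, y down, z forward; pixel columns grow to the right and rows downward; lengths in m; the calibration is good to about 2 mm. The wrist camera is an equidistant fisheye: a pixel r from the principal point sees the ray r / f radians off the axis. A picture is of the moment at which its call begins: read the wrist's pose just before it. camera_model takes no time and is no camera call.
- job_done(): hands the job in; it is judged then, once.
The state is a dict: "time_s": time; "joints": joint angles; "joint_vel": joint speeds; "effort": joint torques, N m; "eef_pos": TCP position; "ee_rot": TCP orientation; "ft_force": force on the tool from outside, world axes, zero at the start; "ft_torque": the same for the moment, N m; "finger_gap": finger opening in m; "finger_force": force on a finger pad.
Only numpy, scipy, OpenCV 4.12 (cv2) and the standard library are available. Lean on these libraries where they do the work, as an engineer would, in place of code of your own. Each camera call takes 0.05 s, during which the arm holds its last target. There are 200 camera calls.

## Working session

There is one attempt and no reset: what is moved stays moved. The work goes in short steps, Python scripts to look and compute and a tool call to move; the robot and the scene stay as the last step left them, time stands still between calls to the robot, and variables do not carry over. Pictures are saved under pics/ and viewed, at most 10 in all, crops included, and the job is handed in when it is done.

Besides the shell and the picture viewer there is one more tool, called after "Request:" as name(argument=value, ...), one argument or row to a line, values as JSON. carry_out: Moves the arm, as the interface text tells. Scaled input: -1 to 1 covers 0.03 m each way for a shift and 0.1 rad each way for a turn. Its arguments: {"type":"object","properties":{"steps":{"type":"array"},"squeeze":{"type":"number"}},"required":["steps"]}

```bash
mkdir -p pics; ls
cat > h.py <<'E'
import numpy as np, cv2
from plant import *
from scipy.spatial.transform import Rotation as R
def proj(n,P):
    c=camera_model(n); return cv2.projectPoints(np.float64(P).reshape(-1,1,3),np.float64(c["rvec"]),np.float64(c["tvec"]),np.float64(c["mtx"]),None)[0].reshape(-1,2)
def ray(n,px):
    c=camera_model(n); Rm=cv2.Rodrigues(np.float64(c["rvec"]))[0]; t=np.float64(c["tvec"]).ravel()
    d=Rm.T@np.linalg.solve(np.float64(c["mtx"]),np.array([px[0],px[1],1.])); return -Rm.T@t,d
def onz(n,px,z):
    o,d=ray(n,px); return o+d*(z-o[2])/d[2]
def tri(a,pa,b,pb):
    o1,d1=ray(a,pa); o2,d2=ray(b,pb); s=np.linalg.lstsq(np.c_[d1,-d2],o2-o1,rcond=None)[0]
    return (o1+d1*s[0]+o2+d2*s[1])/2
E
python3 - <<'E'
from h import *
s=get_state(); print({k:np.round(v,3) for k,v in s.items()})
a=capture("scene");b=capture("top")
cv2.imwrite("pics/s0.png",a);cv2.imwrite("pics/t0.png",b)
for n in("scene","top"): c=camera_model(n); print(n,np.round(c["mtx"],1).tolist(),ray(n,(256,192)))
print(camera_model("wrist"))
E
```

```text
pics
{'time_s': np.float64(0.0), 'joints': array([ 1.55 ,  0.502, -0.427,  1.551,  0.221,  1.138, -0.21 ]), 'joint_vel': array([ 0.   ,  0.   , -0.001,  0.   ,  0.   , -0.001,  0.001]), 'effort': array([ 1.0000e-03, -5.6952e+01, -5.8150e+00, -2.8093e+01,  1.1000e-02,
        1.2000e-02, -0.0000e+00]), 'eef_pos': array([ 0.182, -0.623,  0.21 ]), 'ee_rot': array([-3.14 , -0.   ,  0.284]), 'ft_force': array([ 0.403, -0.259, -0.174]), 'ft_torque': array([-0.019,  0.035,  0.007]), 'finger_force': np.float64(0.0), 'finger_gap': np.float64(0.085)}
scene [[485.2, 0.0, 252.3], [0.0, 485.2, 192.5], [0.0, 0.0, 1.0]] (array([ 1.29330965, -0.04849555,  1.22322149]), array([-0.54629143,  0.00451301, -0.83761771]))
top [[346.6, 0.0, 254.9], [0.0, 346.6, 190.6], [0.0, 0.0, 1.0]] (array([ 0.45896371, -0.06112879,  1.08960067]), array([ 0.07716449, -0.00979448, -0.99698364]))
{'mtx': array([[297.31863964,   0.        , 255.55966831],
       [  0.        , 297.31863964, 188.67286228],
       [  0.        ,   0.        ,   1.        ]]), 'hand_eye': array([[-3.89436346e-06, -9.62696981e-01, -2.70581823e-01,
         6.90987548e-02],
       [ 9.99999994e-01,  2.51454693e-05, -1.03857053e-04,
         1.36828853e-05],
       [ 1.06786778e-04, -2.70581822e-01,  9.62696975e-01,
        -1.63625934e-01],
       [ 0.00000000e+00,  0.00000000e+00,  0.00000000e+00,
         1.00000000e+00]])}
```

```bash
python3 -c "
import cv2
a=cv2.imread('pics/s0.png');b=cv2.imread('pics/t0.png')
cv2.imwrite('pics/s1.png',cv2.resize(a,(800,600)));cv2.imwrite('pics/t1.png',cv2.resize(b,(800,600)))"
```

```text
(no output)
```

View pics/s1.png

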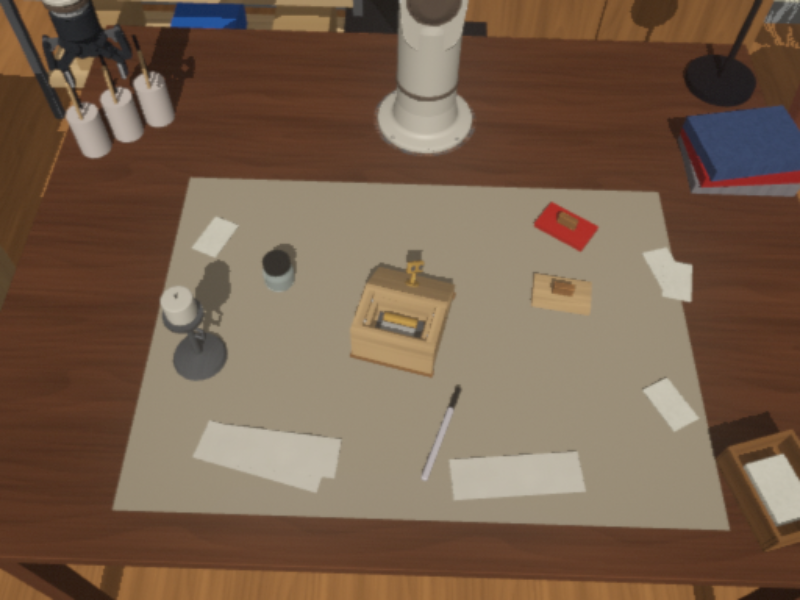

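View pics/t1.png

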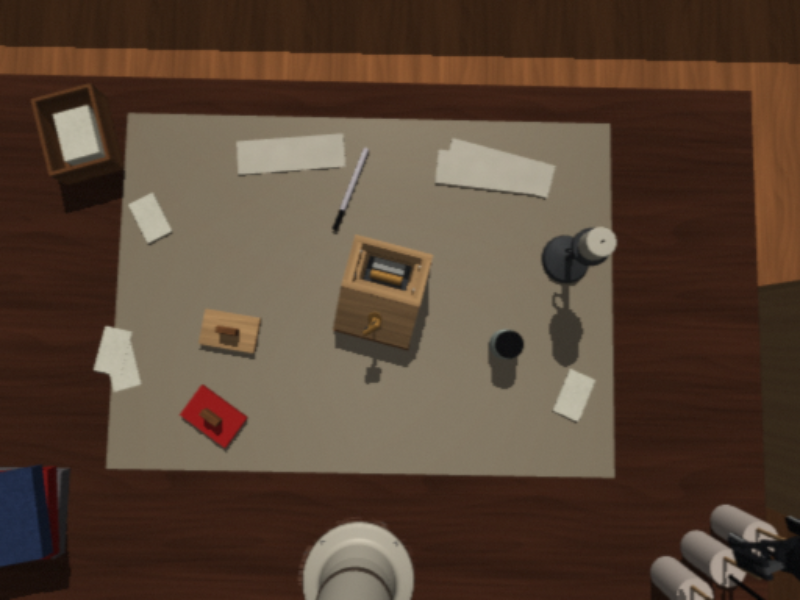

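The scene (800 px pictures) contains several things shaped like the lid:
- Pale lid with a darker bar: scene (562,294), top (230,332).
- Red lid of the same shape: scene (566,226), top (214,417).
- Paper tray and paper cards: top (78,135), (150,218) and others.

By the description I choose the pale one. The box is at top (383,290), its key at (374,323) and the ink jar at (508,344).

Run:
```python
from h import *
b=cv2.imread('pics/t0.png');a=cv2.imread('pics/s0.png');k=.64
for n,p,z in [("deckBL",(357,237),.095),("deckBR",(432,252),.095),("deckFL",(344,288),.095),("deckFR",(422,303),.095),("key",(374,323),.095),("jar",(508,344),.065),("lid",(230,332),.012)]:
    print(n,np.round(onz("top",np.array(p)*k,z),3))
print("key tri",tri("top",np.array((374,322))*k,"scene",np.array((414,268))*k))
# pale lid mask
hsv=cv2.cvtColor(b,cv2.COLOR_BGR2HSV);print(hsv[int(320*k),int(215*k)],hsv[int(332*k),int(250*k)],hsv[int(400*k),int(300*k)])
m=cv2.inRange(hsv,(8,90,60),(25,255,255)); m[:, :120]=0;m[:,175:]=0;m[:185]=0;m[240:]=0
c=max(cv2.findContours(m,0,2)[0],key=cv2.contourArea);r=cv2.minAreaRect(c)
P=np.array([onz("top",q,.012) for q in cv2.boxPoints(r)]);print(r,P.round(3),P.mean(0),np.linalg.norm(np.diff(P,axis=0),axis=1))
cv2.imwrite("pics/c1.png",np.hstack([cv2.resize(b[190:290,110:210],(400,400),interpolation=2),cv2.resize(b[140:240,190:290],(400,400),interpolation=2)]))
```

```text
deckBL [0.652 0.011 0.095]
deckBR [ 0.626 -0.129  0.095]
deckFL [0.556 0.033 0.095]
deckFR [ 0.531 -0.112  0.095]
key [ 0.493 -0.024  0.095]
jar [ 0.459 -0.277  0.065]
lid [0.472 0.264 0.012]
key tri [ 0.49414695 -0.0215233   0.10516979]
[ 17 120 166] [ 16 122 172] [ 19  61 129]
((146.51376342773438, 211.54583740234375), (36.92403030395508, 23.516578674316406), 9.865806579589844) [[0.448 0.327 0.012]
 [0.52  0.318 0.012]
 [0.502 0.205 0.012]
 [0.431 0.214 0.012]] [0.47533424 0.26614654 0.012     ] [0.07243985 0.1148451  0.0723793 ]
```

View pics/c1.png

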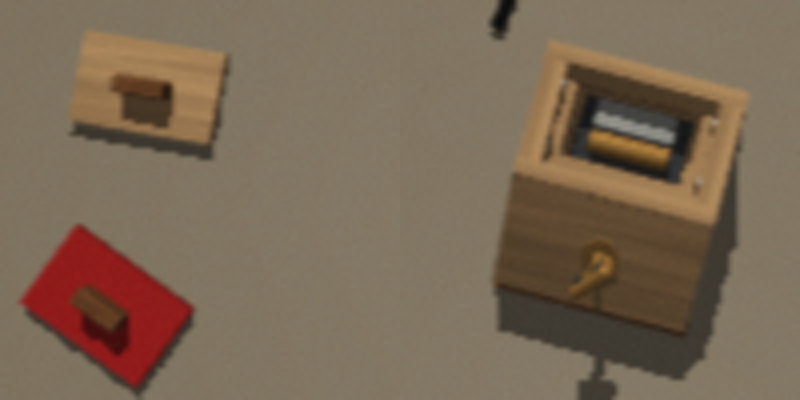

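Request:
carry_out(
  steps=[0.75, -0.8, -0.1, 0, 1, 0.75, -0.8, -0.1, 0, 1, 0.75, -0.8, -0.1, 0, 1, 0.75, -0.8, -0.1, 0, 1, 0.75, -0.8, -0.1, 0, 1, 0.75, -0.8, -0.1, 0, 1, 0.75, -0.8, -0.1, 0, 1, 0.75, -0.8, -0.1, 0, 1, 0.75, -0.8, -0.1, 0, 1, 0.75, -0.8, -0.1, 0, 1, 0.75, -0.8, -0.1, 0, 1, 0.75, -0.8, -0.1, 0, 1, 0.75, -0.8, -0.1, 0, 1, 0.75, -0.8, -0.1, 0, 1, 0.75, -0.8, -0.1, 0, 1, 0.75, -0.8, -0.1, 0, 1, 0.75, -0.8, -0.1, 0, 1, 0.75, -0.8, -0.1, 0, 1, 0.75, -0.8, 0, 0, 1, 0, 0, 0, 0, 1],
)

```text
time_s: 1.77
eef_pos: [0.4671, -0.0594, 0.2656]
ee_rot: [-3.14, -0.004, 0.293]
ft_force: [-0.1, 1.2, 0.2]
finger_gap: 0.0856
finger_force: 0.0
```

```bash
cat >> h.py <<'E'
def wpose():
    s=get_state(); T=np.eye(4);T[:3,:3]=R.from_euler('xyz',s["ee_rot"]).as_matrix();T[:3,3]=s["eef_pos"];return T@camera_model("wrist")["hand_eye"]
def wray(T,px):
    m=camera_model("wrist")["mtx"];u=(np.array(px,float)-m[:2,2])/m[0,0];r=np.hypot(*u)+1e-12
    d=np.r_[np.sin(r)*u/r,np.cos(r)]; return T[:3,3],T[:3,:3]@d
def won(T,px,z):
    o,d=wray(T,px);return o+d*(z-o[2])/d[2]
def wproj(T,P):
    m=camera_model("wrist")["mtx"];p=np.linalg.inv(T)@np.r_[P,1.];r=np.hypot(p[0],p[1]);th=np.arctan2(r,p[2])
    return m[:2,2]+m[0,0]*th*p[:2]/r
def snap(n):
    T=wpose();w=capture("wrist");cv2.imwrite(f"pics/{n}.png",w);np.save(f"pics/{n}.npy",T);return T,w
E
python3 - <<'E'
from h import *
T,w=snap("w1");s=get_state();print({k:np.round(s[k],3) for k in("time_s","joints","eef_pos","ee_rot","ft_force")})
cv2.imwrite("pics/w1b.png",cv2.resize(w,(800,600),interpolation=2))
E
```

```text
{'time_s': np.float64(1.817), 'joints': array([ 0.877,  0.159, -0.873,  1.91 ,  0.133,  1.132, -1.326]), 'eef_pos': array([ 0.466, -0.063,  0.265]), 'ee_rot': array([-3.14e+00, -1.00e-03,  2.91e-01]), 'ft_force': array([-1.006, -1.052,  0.562])}
```

View pics/w1b.png

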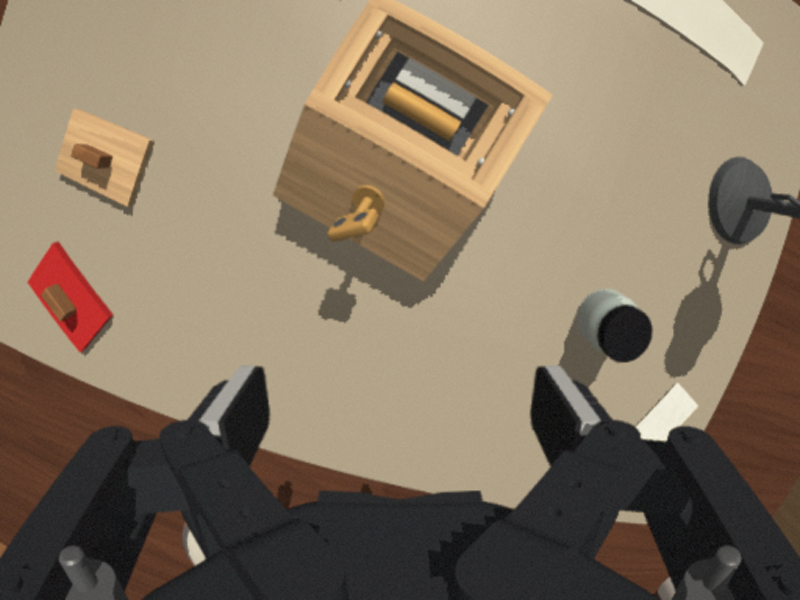

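Run:
```python
from h import *
from scipy.optimize import least_squares
T=np.load("pics/w1.npy");k=.64
L=np.array([[80,-75,95],[-10,-75,95],[-10,75,95],[-90,75,39],[-90,-75,39]])/1e3
L[0,0]=.09
px=np.array([(551,97),(481,206),(308,105),(274,193),(425,280)])*k
def W(q,P): return np.c_[q[0]+np.cos(q[2])*P[:,0]-np.sin(q[2])*P[:,1],q[1]+np.sin(q[2])*P[:,0]+np.cos(q[2])*P[:,1],P[:,2]]
f=lambda q:(np.array([wproj(T,p) for p in W(q,L)])-px).ravel()
r=least_squares(f,[.56,-.035,-.17]);q=r.x;print(q,r.fun.round(1))
kg=W(q,np.array([[-.0695,0,.0949]]))[0];print("key grip",kg,wproj(T,kg)/k)
w=cv2.imread("pics/w1.png")
c=cv2.resize(w[105:165,195:265],(700,600),interpolation=2)
cv2.imwrite("pics/c2.png",c)
```

```text
[ 0.55235626 -0.03560617 -0.24418831] [ 1.4 -1.   2.   1.  -1.7 -1.2 -0.7  0.8 -1.1  0.6]
key grip [ 0.48491805 -0.01880324  0.0949    ] [353.29845494 224.33013366]
```

View pics/c2.png

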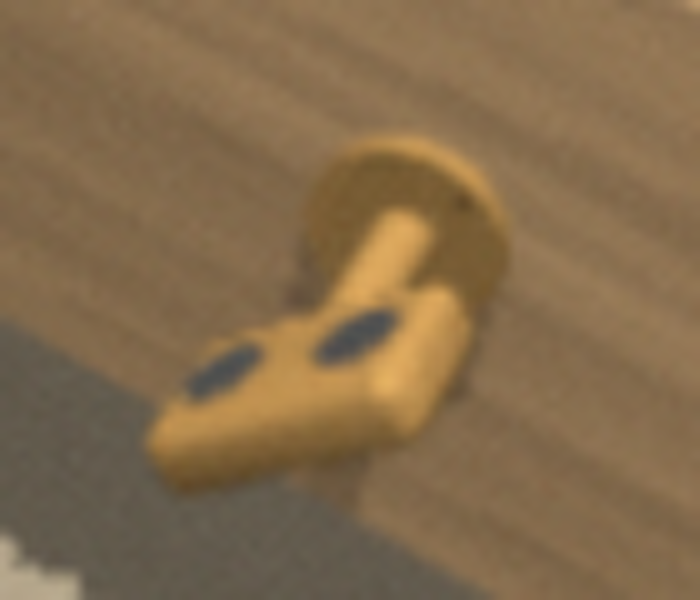

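Run:
```python
from h import *
T=np.load("pics/w1.npy")
for yaw in(-.20,-.244):
    Rb=R.from_euler('z',yaw).as_matrix();n=Rb@[-np.sin(.611),0,np.cos(.611)];sx=Rb@[np.cos(.611),0,np.sin(.611)];sy=Rb@[0,1,0]
    kg=np.array([.486,-.020,.0949])
    p0=kg+.011*n
    P=[]
    for u in[(150,440),(185,490),(410,435),(370,370)]:
        o,d=wray(T,np.array(u)/10+[195,105]-.05); P.append(o+d*(n@(p0-o))/(n@d))
    P=np.array(P);c=P.mean(0)-.011*n;x=(P[2]+P[3]-P[0]-P[1])/2
    print(yaw,"centre",c.round(4),"len",np.linalg.norm(x),np.linalg.norm(P[0]-P[1]),"angle in slope",np.arctan2(x@sy,x@sx),"horiz yaw",np.arctan2(x[1],x[0]),'offset',(c-kg)@sx,(c-kg)@sy)
```

```text
-0.2 centre [ 0.486  -0.0182  0.0947] len 0.03134643228847315 0.007588082343591016 angle in slope -0.6643847161010973 horiz yaw -0.9629831626870734 offset -0.0003677346253248851 0.0017305973737591484
-0.244 centre [ 0.486  -0.0185  0.0946] len 0.031745137122696714 0.007512300600537008 angle in slope -0.6198709621023384 horiz yaw -0.9607683304709915 offset -0.00047699715706033766 0.0014503129805560626
```

Request:
carry_out(
  steps=[0.53, -0.62, 0.5, 0, 0, 0.53, -0.62, 0.5, 0, 0, 0, 0, 0, -1, 0, 0, 0, 0, -1, 0, 0, 0, 0, -1, 0, 0, 0, 0, -1, 0, 0, 0, 0, -1, 0, 0, 0, 0, -1, 0, 0, 0, 0, -1, 0, 0, 0, 0, -1, 0, 0, 0, 0, -1, 0, 0, 0, 0, -1, 0, 0, 0, 0, -1, 0, 0, 0, 0, -1, 0, 0, 0, 0, -1, 0, 0, 0, 0, -1, 0, 0, 0, 0, -1, 0, 0, 0, 0, -1, 0, 0, 0, 0, -1, 0, 0, 0, 0, -1, 0],
)

```text
time_s: 3.48
eef_pos: [0.4842, -0.0235, 0.2343]
ee_rot: [-3.14, 0.0, 2.087]
ft_force: [0.0, -0.4, 1.0]
finger_gap: 0.0427
finger_force: 0.0
```

Request:
carry_out(
  steps=[0, 0, 0, -0.9, 0, 0, 0, 0, 0, 0, 0, 0, 0, 0, 0],
)

```text
time_s: 3.73
eef_pos: [0.4843, -0.023, 0.2343]
ee_rot: [-3.141, -0.001, 2.17]
ft_force: [-0.3, -0.8, -0.4]
finger_gap: 0.0429
finger_force: 0.0
```

```bash
cat >> h.py <<'E'
def rel(tgt,yaw=None):
    s=get_state();Rm=R.from_euler('xyz',s["ee_rot"]).as_matrix();d=Rm.T@(np.array(tgt)-s["eef_pos"])
    print("t",round(float(s["time_s"]),2),"pos",s["eef_pos"].round(4),"rot",s["ee_rot"].round(3),"gap",round(float(s["finger_gap"]),4),"F",s["ft_force"].round(1),"q",s["joints"].round(2),"\n units x,y,z:",(d/.03).round(2),"turn",None if yaw is None else round((s["ee_rot"][2]-yaw)/.1,2))
E
python3 - <<'E'
from h import *
rel([.486,-.0182,.095],2.18)
E
```

```text
t 3.73 pos [ 0.4843 -0.023   0.2343] rot [-3.141e+00 -1.000e-03  2.170e+00] gap 0.0429 F [-0.3 -0.8 -0.4] q [ 1.05  0.4  -1.28  1.91  0.43  1.15  0.2 ] 
 units x,y,z: [0.1  0.14 4.64] turn -0.1
```

Request:
carry_out(
  steps=[0.1, 0.14, 0.9, -0.1, 0, 0, 0, 0.9, 0, 0, 0, 0, 0.9, 0, 0, 0, 0, 0.9, 0, 0, 0, 0, 0.8, 0, 0, 0, 0, 0, 0, 0],
)

```text
time_s: 4.23
eef_pos: [0.483, -0.018, 0.0989]
ee_rot: [-3.136, -0.004, 2.181]
ft_force: [-0.8, -0.4, 0.8]
finger_gap: 0.0428
finger_force: 0.0
```

Run:
```python
from h import *
rel([.486,-.0182,.102],2.18)
T,w=snap("w2");cv2.imwrite("pics/w2b.png",cv2.resize(w[120:320,130:400],(800,592),interpolation=2))
```

```text
t 4.23 pos [ 0.483  -0.018   0.0989] rot [-3.136 -0.004  2.181] gap 0.0428 F [-0.8 -0.4  0.8] q [ 0.84  0.58 -1.08  2.04  0.64  0.92  0.02] 
 units x,y,z: [-0.06  0.08 -0.1 ] turn 0.01
```

View pics/w2b.png

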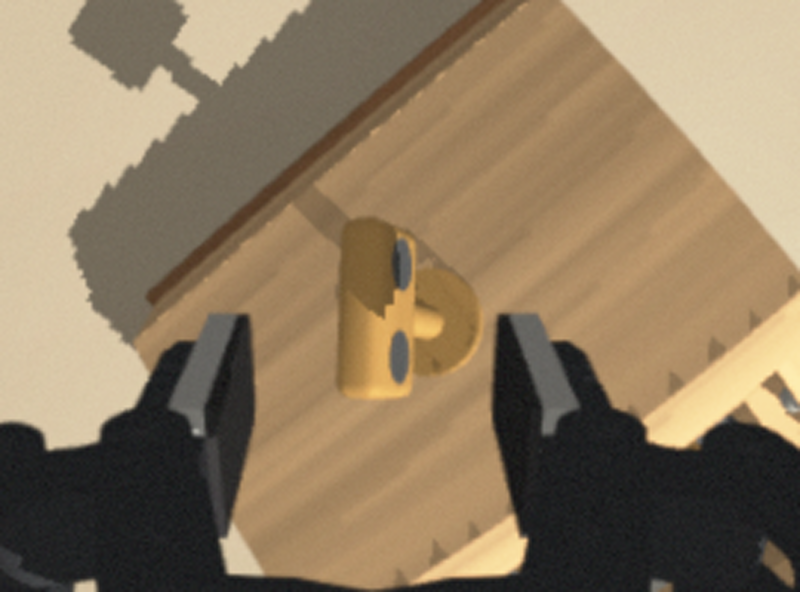

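The bow at crop (378,310) stands squarely between the open pads, with its long side parallel to them. I'll close on it now.

Request:
carry_out(
  steps=[-0.06, 0.08, 0, 0, -1, 0, 0, 0, 0, -1, 0, 0, 0, 0, -1, 0, 0, 0, 0, -1, 0, 0, 0, 0, -1, 0, 0, 0, 0, -1],
  squeeze=30,
)

```text
time_s: 4.78
eef_pos: [0.4899, -0.0173, 0.1033]
ee_rot: [3.141, 0.001, 2.183]
ft_force: [0.4, 0.3, -0.3]
finger_gap: -0.0002
finger_force: 0.0
```

Run:
```python
from h import *
rel([.486,-.0182,.099],2.18)
```

```text
t 4.78 pos [ 0.4899 -0.0173  0.1033] rot [3.141e+00 1.000e-03 2.183e+00] gap -0.0002 F [ 0.4  0.3 -0.3] q [ 0.84  0.58 -1.08  2.02  0.65  0.93  0.03] 
 units x,y,z: [ 0.05 -0.12  0.14] turn 0.03
```

Run:
```python
from h import *
def tr(r1,r2):
    (o1,d1),(o2,d2)=r1,r2;s=np.linalg.lstsq(np.c_[d1,-d2],o2-o1,rcond=None)[0];p,q=o1+d1*s[0],o2+d2*s[1];return ((p+q)/2).round(4),np.linalg.norm(p-q).round(4)
T1=np.load("pics/w1.npy");T2=np.load("pics/w2.npy")
# bow top face centre: w1 crop c2 (279,434) ; w2 crop (365,308)
u1=np.array((279,434))/10+[195,105];u2=np.array((368,308))*.3375+[130,120]
print(tr(wray(T1,u1),wray(T2,u2)))
# stem base disc centre
v1=np.array((408,215))/10+[195,105];v2=np.array((428,320))*.3375+[130,120]
print("disc",tr(wray(T1,v1),wray(T2,v2)))
k=.64
print(tri("top",np.array((372,326))*k,"scene",np.array((414,266))*k))
print("bow expected px in w2:",(wproj(T2,[.486,-.0182,.0947])-[130,120])/.3375)
print("tcp px:",(wproj(T2,get_state()["eef_pos"])-[130,120])/.3375)
print([np.round(get_state()["eef_pos"],4) for _ in range(2)])
T,w=snap("w3");cv2.imwrite("pics/w3b.png",cv2.resize(w[120:320,130:400],(800,592),interpolation=2))
```

```text
(array([ 0.4806, -0.0168,  0.1034]), np.float64(0.0018))
disc (array([ 0.504 , -0.0229,  0.0655]), np.float64(0.0011))
[ 0.4869459  -0.01969276  0.10143914]
bow expected px in w2: [381.65424491 311.84117961]
tcp px: [400.59210915 335.77790155]
[array([ 0.4899, -0.0173,  0.1033]), array([ 0.4899, -0.0173,  0.1033])]
```

View pics/w3b.png

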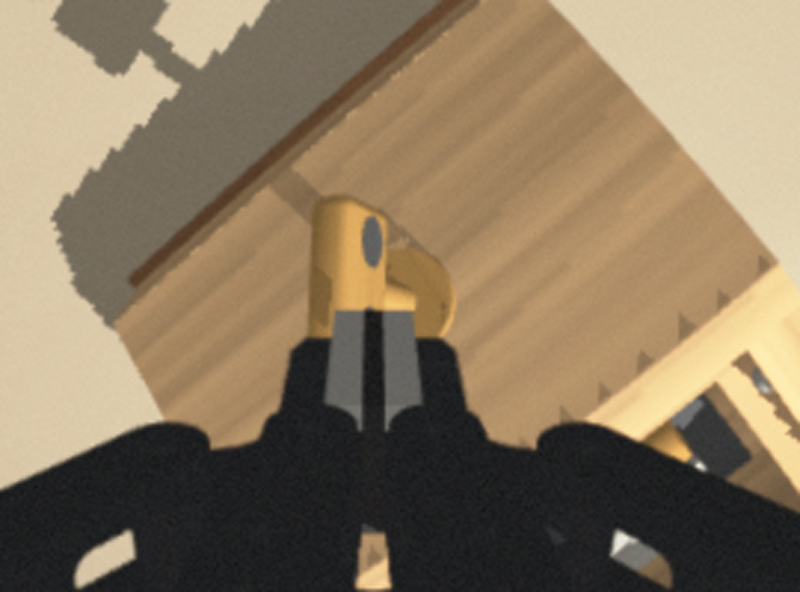

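Run:
```python
from h import *
T=np.load("pics/w3.npy");H=camera_model("wrist")["hand_eye"]
for p in [(0.011,0,.017),(-.011,0,.017),(0.011,0,0),(0,0,.017),(0,0,0),(0.011,0,.009),(.011,.005,.017)]:
    print(p,((wproj(H,np.array(p))-[130,120])/.3375).round(0))
for c in [(.486,-.0182,.0947),(.4806,-.0168,.0944)]:
  d=np.array([np.cos(2.18),np.sin(2.18),0])*.018*.86
  d[2]=-.007
  for s in(-1,0,1): print(c,s,((wproj(T,np.array(c)+s*d)-[130,120])/.3375).round(0))
```

```text
(0.011, 0, 0.017) [370. 233.]
(-0.011, 0, 0.017) [370. 327.]
(0.011, 0, 0) [370. 260.]
(0, 0, 0.017) [370. 281.]
(0, 0, 0) [370. 311.]
(0.011, 0, 0.009) [370. 245.]
(0.011, 0.005, 0.017) [393. 233.]
(0.486, -0.0182, 0.0947) -1 [352. 369.]
(0.486, -0.0182, 0.0947) 0 [352. 288.]
(0.486, -0.0182, 0.0947) 1 [353. 208.]
(0.4806, -0.0168, 0.0944) -1 [334. 350.]
(0.4806, -0.0168, 0.0944) 0 [335. 269.]
(0.4806, -0.0168, 0.0944) 1 [335. 188.]
```

The fingers shut on nothing. In the wrist view the tips (crop rows 310–315) subtend a range of about 0.154 m. That puts them about 22 mm behind the reported TCP, not 17 mm ahead, so they closed above the bow. I'll reopen, go lower in guarded steps, and try again.

Request:
carry_out(
  steps=[0, -0.1, -0.2, 0, 0, 0, 0, 0, 0, 0, 0, 0, 0, 0, 0, 0, 0, 0, 0, 0, 0, 0, 0.3, 0, 0, 0, 0, 0.3, 0, 0, 0, 0, 0.3, 0, 0, 0, 0, 0.3, 0, 0, 0, 0, 0, 0, 0],
)

```text
time_s: 5.58
eef_pos: [0.4854, -0.0189, 0.0705]
ee_rot: [-3.139, -0.003, 2.184]
ft_force: [-0.9, 0.2, -0.0]
finger_gap: 0.0424
finger_force: 0.0
```

Run:
```python
from h import *
rel([.484,-.0182,.062],2.18)
```

```text
t 5.58 pos [ 0.4854 -0.0189  0.0705] rot [-3.139e+00 -3.000e-03  2.184e+00] gap 0.0424 F [-0.9  0.2 -0. ] q [ 0.8   0.62 -1.03  2.05  0.7   0.88 -0.01] 
 units x,y,z: [ 0.04 -0.03  0.28] turn 0.04
```

Request:
carry_out(
  steps=[0, -0.03, 0.28, 0, 0, 0, 0, 0, 0, -1, 0, 0, 0, 0, -1, 0, 0, 0, 0, -1, 0, 0, 0, 0, -1, 0, 0, 0, 0, -1],
  squeeze=30,
)

```text
time_s: 6.08
eef_pos: [0.4855, -0.0197, 0.0643]
ee_rot: [-3.14, -0.0, 2.184]
ft_force: [-4.6, -1.4, 1.6]
finger_gap: 0.0156
finger_force: 29.0
```

Run:
```python
from h import *
rel([.484,-.0182,.062],2.18)
print(get_state()["ft_torque"].round(3),get_state()["finger_force"])
```

```text
t 6.08 pos [ 0.4855 -0.0197  0.0643] rot [-3.14  -0.     2.184] gap 0.0156 F [-4.6 -1.4  1.6] q [ 0.79  0.63 -1.02  2.05  0.72  0.86 -0.02] 
 units x,y,z: [ 0.07 -0.01  0.08] turn 0.04
[-0.098  0.67   0.118] 28.966858461499214
```

The pads now hold the bow, with a 15.6 mm gap and 29 N. I'll turn it clockwise.

Request:
carry_out(
  steps=[0, 0, 0, 0.7, -1, 0, 0, 0, 0.7, -1, 0, 0, 0, 0.7, -1, 0, 0, 0, 0.7, -1, 0, 0, 0, 0.7, -1, 0, 0, 0, 0.7, -1, 0, 0, 0, 0.7, -1, 0, 0, 0, 0.7, -1, 0, 0, 0, 0.7, -1, 0, 0, 0, 0.7, -1, 0, 0, 0, 0, -1],
)

```text
time_s: 7.0
eef_pos: [0.4849, -0.0193, 0.0647]
ee_rot: [-3.14, 0.002, 1.483]
ft_force: [-9.9, -2.6, 8.7]
finger_gap: 0.0152
finger_force: 99.4
```

Run:
```python
from h import *
rel([.484,-.0182,.062],2.18)
print(get_state()["ft_torque"].round(3),get_state()["finger_force"])
```

```text
t 7.0 pos [ 0.4849 -0.0193  0.0647] rot [-3.140e+00  2.000e-03  1.483e+00] gap 0.0152 F [-9.9 -2.6  8.7] q [ 0.68  0.55 -0.86  2.06  0.58  0.8  -0.62] 
 units x,y,z: [ 0.03 -0.03  0.09] turn -6.97
[0.325 0.781 0.846] 99.39186540199444
```

Run:
```python
from h import *
T,w=snap("w4");cv2.imwrite("pics/w4b.png",cv2.resize(w[120:320,130:400],(800,592),interpolation=2))
```

```text
(no output)
```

View pics/w4b.png

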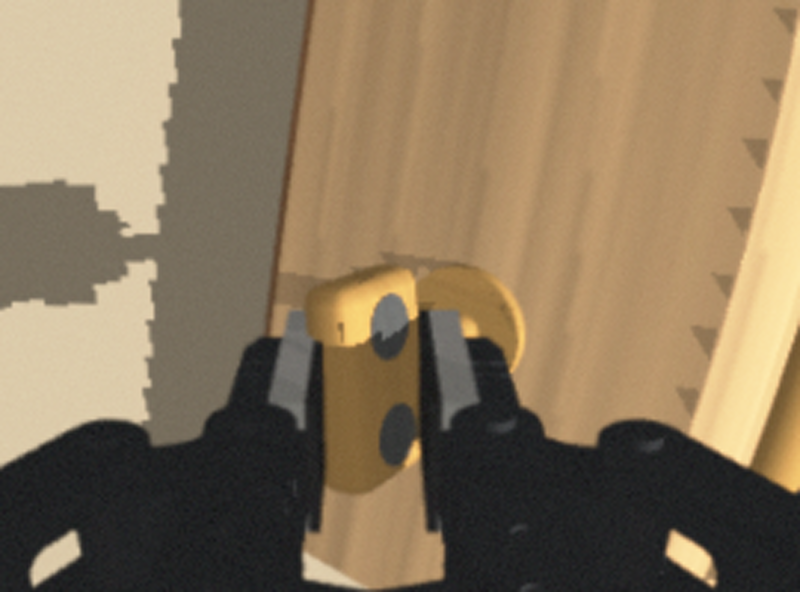

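The key has turned with the gripper: the bow lies parallel to the pads at crop (370,390). But the tilted bow is wedging the stiff fingers. I'll open to a fixed 21 mm gap and use the pads as a wrench.

Request:
carry_out(
  steps=[0, 0, 0, 0, -0.5, 0, 0, 0, 0, -0.5, 0, 0, 0, 0.8, -0.5, 0, 0, 0, 0.8, -0.5, 0, 0, 0, 0.8, -0.5, 0, 0, 0, 0.8, -0.5, 0, 0, 0, 0.8, -0.5, 0, 0, 0, 0.8, -0.5, 0, 0, 0, 0.8, -0.5, 0, 0, 0, 0.8, -0.5, 0, 0, 0, 0.8, -0.5, 0, 0, 0, 0, -0.5],
)

```text
time_s: 8.05
eef_pos: [0.4835, -0.0195, 0.064]
ee_rot: [-3.139, 0.004, 0.761]
ft_force: [-7.6, -1.0, 3.5]
finger_gap: 0.0216
finger_force: 9.3
```

Run:
```python
from h import *
rel([.485,-.019,.063],-.2)
print(get_state()["ft_torque"].round(3),get_state()["finger_force"])
```

```text
t 8.05 pos [ 0.4835 -0.0195  0.064 ] rot [-3.139  0.004  0.761] gap 0.0216 F [-7.6 -1.   3.5] q [ 0.56  0.49 -0.69  2.06  0.45  0.75 -1.23] 
 units x,y,z: [0.05 0.02 0.03] turn 9.61
[-0.022  1.616  0.252] 9.268533013528213
```

Request:
carry_out(
  steps=[0, 0, 0, 0.8, -0.5, 0, 0, 0, 0.8, -0.5, 0, 0, 0, 0.8, -0.5, 0, 0, 0, 0.8, -0.5, 0, 0, 0, 0.8, -0.5, 0, 0, 0, 0.8, -0.5, 0, 0, 0, 0.8, -0.5, 0, 0, 0, 0.8, -0.5, 0, 0, 0, 0.8, -0.5, 0, 0, 0, 0.8, -0.5, 0, 0, 0, 0.8, -0.5, 0, 0, 0, 0.8, -0.5, 0, 0, 0, 0, -1, 0, 0, 0, 0, -1, 0, 0, 0, 0, -1, 0, 0, 0, 0, -1],
)

```text
time_s: 9.38
eef_pos: [0.4877, -0.0189, 0.0654]
ee_rot: [-3.141, -0.002, -0.193]
ft_force: [-1.1, 2.0, 4.2]
finger_gap: 0.0095
finger_force: 30.4
```

Run:
```python
from h import *
rel([.485,-.019,.063],-.2)
print(get_state()["ft_torque"].round(3),get_state()["finger_force"])
T,w=snap("w5");cv2.imwrite("pics/w5b.png",cv2.resize(w[120:320,130:400],(600,444),interpolation=2))
```

```text
t 9.38 pos [ 0.4877 -0.0189  0.0654] rot [-3.141e+00 -2.000e-03 -1.930e-01] gap 0.0095 F [-1.1  2.   4.2] q [ 0.38  0.43 -0.47  2.06  0.3   0.7  -2.05] 
 units x,y,z: [-0.09  0.02  0.08] turn 0.07
[ 0.013  0.381 -0.071] 30.417812168598175
```

View pics/w5b.png

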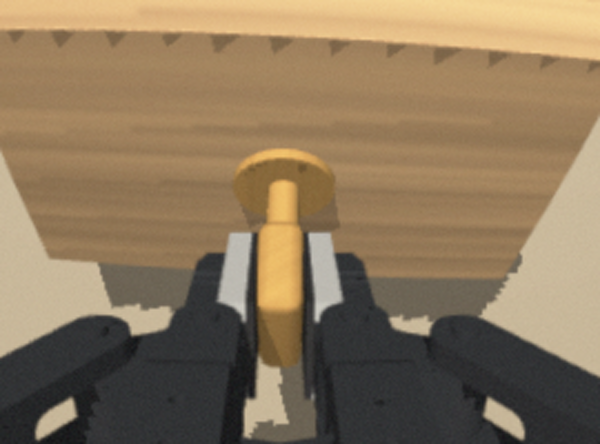

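The bow at (280,295) now lies in line with the slope and is held squarely with a 9.5 mm gap, about 2.5 rad turned so far. I'll release, raise, turn back half a turn, and regrip.

Request:
carry_out(
  steps=[0, 0, 0, 0, 0, 0, 0, 0, 0, 0, 0, 0, 0, 0, 0, 0, 0, -0.9, 0, 0, 0, 0, -0.9, 0, 0, 0, 0, 0, -1, 0, 0, 0, 0, -1, 0, 0, 0, 0, -1, 0, 0, 0, 0, -1, 0, 0, 0, 0, -1, 0, 0, 0, 0, -1, 0, 0, 0, 0, -1, 0, 0, 0, 0, -1, 0, 0, 0, 0, -1, 0, 0, 0, 0, -1, 0, 0, 0, 0, -1, 0, 0, 0, 0, -1, 0, 0, 0, 0, -1, 0, 0, 0, 0, -1, 0, 0, 0, 0, -1, 0],
)

```text
time_s: 11.1
eef_pos: [0.4866, -0.0196, 0.1184]
ee_rot: [3.141, -0.0, 1.309]
ft_force: [-0.2, -0.1, 0.3]
finger_gap: 0.0431
finger_force: 0.0
```

Request:
carry_out(
  steps=[0, 0, 0, -1, 0, 0, 0, 0, -1, 0, 0, 0, 0, -1, 0, 0, 0, 0, -1, 0, 0, 0, 0, -1, 0, 0, 0, 0, -1, 0, 0, 0, 0, -1, 0, 0, 0, 0, -1, 0, 0, 0, 0, -1, 0, 0, 0, 0, -1, 0, 0, 0, 0, -1, 0, 0, 0, 0, -1, 0, 0, 0, 0, -1, 0, 0, 0, 0, -1, 0, 0, 0, 0, -1, 0, 0, 0, 0, -1, 0, 0, 0, 0, -0.4, 0, 0, 0, 0, 0, 0, 0, 0, 0, 0, 0],
)

```text
time_s: 12.68
eef_pos: [0.4865, -0.0196, 0.1183]
ee_rot: [3.141, -0.0, 2.942]
ft_force: [0.2, -0.3, -0.4]
finger_gap: 0.0426
finger_force: 0.0
```

Run:
```python
from h import *
rel([.486,-.019,.064],2.949)
```

```text
t 12.68 pos [ 0.4865 -0.0196  0.1183] rot [ 3.141 -0.     2.942] gap 0.0426 F [ 0.2 -0.3 -0.4] q [ 0.93  0.62 -1.2   2.02  0.7   1.    0.74] 
 units x,y,z: [0.02 0.01 1.81] turn -0.07
```

Request:
carry_out(
  steps=[0, 0, 0.6, 0, 0, 0, 0, 0.6, 0, 0, 0, 0, 0.6, 0, -0.5, 0, 0, 0, 0, -0.5, 0, 0, 0, 0, -0.5, 0, 0, 0, 0.8, -0.5, 0, 0, 0, 0.8, -0.5, 0, 0, 0, 0.8, -0.5, 0, 0, 0, 0.8, -0.5, 0, 0, 0, 0.8, -0.5, 0, 0, 0, 0.8, -0.5, 0, 0, 0, 0.8, -0.5, 0, 0, 0, 0.8, -0.5, 0, 0, 0, 0.8, -0.5, 0, 0, 0, 0.8, -0.5, 0, 0, 0, 0, -0.5],
)

```text
time_s: 14.02
eef_pos: [0.4871, -0.0202, 0.0657]
ee_rot: [3.141, 0.003, 2.141]
ft_force: [-0.6, -1.6, 0.3]
finger_gap: 0.0217
finger_force: 6.8
```

```bash
cat > m.py <<'E'
from h import *
rel([.486,-.019,.064],2.949)
s=get_state();print("torque",s["ft_torque"].round(3),"ff",round(float(s["finger_force"]),1))
T,w=snap("k%d"%int(s["time_s"]*100));
E
python3 m.py
```

```text
t 14.02 pos [ 0.4871 -0.0202  0.0657] rot [3.141e+00 3.000e-03 2.141e+00] gap 0.0217 F [-0.6 -1.6  0.3] q [ 0.74  0.58 -0.93  2.05  0.65  0.83 -0.01] 
 units x,y,z: [ 0.05 -0.01  0.06] turn -8.08
torque [-0.454 -0.026  0.173] ff 6.8
```

Request:
carry_out(
  steps=[0, 0, 0, 0.8, -0.5, 0, 0, 0, 0.8, -0.5, 0, 0, 0, 0.8, -0.5, 0, 0, 0, 0.8, -0.5, 0, 0, 0, 0, -0.5],
)

```text
time_s: 14.48
eef_pos: [0.4861, -0.0212, 0.065]
ee_rot: [-3.14, 0.003, 1.822]
ft_force: [-2.0, -4.9, 2.2]
finger_gap: 0.0218
finger_force: 8.2
```

```bash
python3 m.py
```

```text
t 14.48 pos [ 0.4861 -0.0212  0.065 ] rot [-3.140e+00  3.000e-03  1.822e+00] gap 0.0218 F [-2.  -4.9  2.2] q [ 0.69  0.55 -0.86  2.06  0.59  0.8  -0.28] 
 units x,y,z: [0.07 0.01 0.03] turn -11.27
torque [-1.069  0.371  0.223] ff 8.2
```

Request:
carry_out(
  steps=[0, 0, 0, 0.7, -0.5, 0, 0, 0, 0.7, -0.5, 0, 0, 0, 0.7, -0.5, 0, 0, 0, 0, -0.5],
)

```text
time_s: 14.87
eef_pos: [0.4852, -0.0213, 0.0646]
ee_rot: [-3.139, 0.003, 1.612]
ft_force: [-2.9, -6.3, 1.4]
finger_gap: 0.0214
finger_force: 11.0
```

```bash
python3 m.py
```

```text
t 14.87 pos [ 0.4852 -0.0213  0.0646] rot [-3.139e+00  3.000e-03  1.612e+00] gap 0.0214 F [-2.9 -6.3  1.4] q [ 0.65  0.53 -0.81  2.06  0.55  0.78 -0.46] 
 units x,y,z: [0.08 0.03 0.02] turn -13.37
torque [-1.089  0.72   0.267] ff 11.0
```

Request:
carry_out(
  steps=[0, 0, 0, 0.7, -0.5, 0, 0, 0, 0.7, -0.5, 0, 0, 0, 0.7, -0.5, 0, 0, 0, 0, -0.5],
)

```text
time_s: 15.25
eef_pos: [0.4848, -0.0201, 0.0646]
ee_rot: [-3.139, 0.003, 1.406]
ft_force: [-4.2, -4.5, 1.6]
finger_gap: 0.0216
finger_force: 52.4
```

```bash
python3 m.py
```

```text
t 15.25 pos [ 0.4848 -0.0201  0.0646] rot [-3.139e+00  3.000e-03  1.406e+00] gap 0.0216 F [-4.2 -4.5  1.6] q [ 0.61  0.51 -0.76  2.06  0.51  0.77 -0.63] 
 units x,y,z: [0.04 0.03 0.02] turn -15.43
torque [-0.675  0.763  1.155] ff 52.4
```

Request:
carry_out(
  steps=[0, 0, 0, 0.7, -0.5, 0, 0, 0, 0.7, -0.5, 0, 0, 0, 0, -0.5],
)

```text
time_s: 15.55
eef_pos: [0.485, -0.0196, 0.0647]
ee_rot: [-3.141, 0.004, 1.274]
ft_force: [-4.6, -4.7, 3.0]
finger_gap: 0.0216
finger_force: 109.5
```

```bash
python3 m.py
```

```text
t 15.55 pos [ 0.485  -0.0196  0.0647] rot [-3.141  0.004  1.274] gap 0.0216 F [-4.6 -4.7  3. ] q [ 0.59  0.5  -0.73  2.06  0.49  0.76 -0.75] 
 units x,y,z: [0.03 0.03 0.02] turn -16.75
torque [-0.632  0.679  3.313] ff 109.5
```

The torque jumped from 0.27 to 3.3 N m, so the key is against its stop. I'll back off, release, raise, and look at the key and the recess together.

Request:
carry_out(
  steps=[0, 0, 0, -0.7, -0.5, 0, 0, 0, -0.8, -0.5, 0, 0, 0, 0, 0, 0, 0, 0, 0, 0, 0, 0, -0.9, 0, 0, 0, 0, -0.9, 0, 0, 0, 0, -0.9, 0, 0, 0, 0.3, -0.9, 0, 0.5, 0, 0.5, -0.9, 0, 0.5, 0, 0.5, -0.9, 0, 0.5, 0, 0.5, -0.8, 0, 0.5, 0, 0, 0, 0, 0.5, 0, 0, 0, 0, 0.5, 0, 0, 0, 0, 0.5, 0, 0, 0, 0, 0.5, 0, 0, 0, 0, 0.5],
)

```text
time_s: 16.93
eef_pos: [0.5385, -0.0276, 0.2493]
ee_rot: [-3.139, 0.0, 1.414]
ft_force: [-0.1, 0.5, 0.5]
finger_gap: 0.0639
finger_force: 0.0
```

Run:
```python
from h import *
rel([.54,-.02,.25],1.37)
T,w=snap("w6");cv2.imwrite("pics/w6b.png",cv2.resize(w[60:285,130:430],(800,600),interpolation=2))
```

```text
t 16.93 pos [ 0.5385 -0.0276  0.2493] rot [-3.139  0.     1.414] gap 0.0639 F [-0.1  0.5  0.5] q [ 0.73  0.36 -0.9   1.77  0.3   1.16 -0.42] 
 units x,y,z: [ 0.26  0.01 -0.02] turn 0.44
```

View pics/w6b.png

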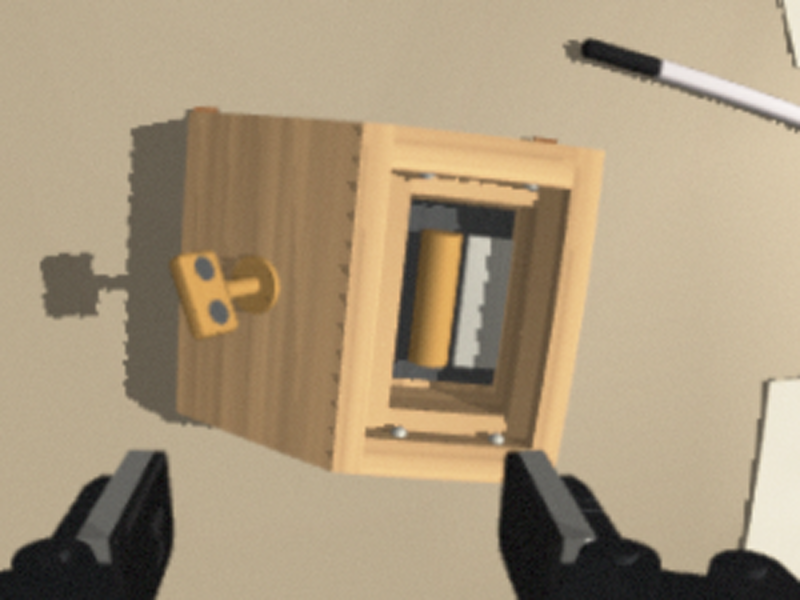

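The key bow's top face runs from (192,258) to (218,330), close to crosswise on the slope. The deck's outer corners are at (364,123), (604,150) and (333,470); the recess corners are at about (393,172), (570,188), (533,452) and (365,438).

Run:
```python
from h import *
from scipy.optimize import least_squares
T=np.load("pics/w6.npy");w=cv2.imread("pics/w6.png")
L=np.array([[-10,75,95],[90,75,95],[-10,-75,95],[-90,-75,39],[2.5,57.5,95],[77.5,57.5,95],[77.5,-57.5,95],[2.5,-57.5,95]])/1e3
px=np.array([(364,123),(604,150),(333,470),(178,412),(393,172),(570,188),(533,452),(365,438)])*.375+[130-.3,60-.3]
def W(q,P): return np.c_[q[0]+np.cos(q[2])*P[:,0]-np.sin(q[2])*P[:,1],q[1]+np.sin(q[2])*P[:,0]+np.cos(q[2])*P[:,1],P[:,2]]
f=lambda q:(np.array([wproj(T,p) for p in W(q,L)])-px).ravel()
r=least_squares(f,[.555,-.033,-.2],loss='soft_l1');q=r.x;print("box",q.round(4),f(q).reshape(-1,2).round(1).tolist())
yaw=q[2];Rb=R.from_euler('z',yaw).as_matrix();n=Rb@[-np.sin(.611),0,np.cos(.611)];sx=Rb@[np.cos(.611),0,np.sin(.611)];sy=Rb@[0,1,0]
kg=W(q,np.array([[-.0695,0,.0949]]))[0];rc=W(q,np.array([[.04,0,.095]]))[0];print("key",kg,"recess",rc)
p0=kg+.011*n;P=[]
for u in[(175,262),(213,252),(237,325),(200,337)]:
    o,d=wray(T,np.array(u)*.375+[130,60]);P.append(o+d*(n@(p0-o))/(n@d))
P=np.array(P);x=(P[2]+P[3]-P[0]-P[1])/2;print("bow",(P.mean(0)-.011*n).round(4),np.linalg.norm(x),"angle",np.arctan2(x@sy,x@sx))
# corner subpixel
g=cv2.cvtColor(w,cv2.COLOR_BGR2GRAY);c=cv2.cornerSubPix(g,np.float32(px).reshape(-1,1,2),(3,3),(-1,-1),(3,50,.01)).reshape(-1,2)
px=c;r=least_squares(f,q,loss='soft_l1');print("sub",r.x.round(4),f(r.x).reshape(-1,2).round(1).tolist())
```

```text
box [ 0.5527 -0.0353 -0.2385] [[-0.0, 0.1], [0.2, 0.4], [0.1, 0.8], [-0.2, 0.2], [-0.6, -1.0], [0.5, 0.4], [-0.2, -1.2], [0.1, -0.1]]
key [ 0.48517171 -0.01887073  0.0949    ] recess [ 0.59157321 -0.04473519  0.095     ]
bow [ 0.4952 -0.0174  0.1015] 0.031061686133897332 angle -1.0603468215200014
sub [ 0.5522 -0.0349 -0.2394] [[0.1, -0.5], [-0.5, 0.2], [0.4, 0.2], [-0.6, -0.1], [0.2, -0.3], [0.1, -0.1], [-0.0, -0.3], [0.1, 2.3]]
```

The box fit is good (residuals under 1 px). The bow sits at about −1.06 rad on the slope, which leaves some wrench play unexplained. I'll make sure the stop is reached with a snug, aligned grip.

Request:
carry_out(
  steps=[0, -0.6, 0.9, 0, 0, 0, -0.6, 0.9, 0, 0, 0, -0.57, 0.9, 0, 0, 0, 0, 0.9, 0, 0, 0, 0, 0.8, 0, 0, 0, 0, 0, -0.9, 0, 0, 0, 0, -0.9, 0, 0, 0, 0, -0.9, 0, 0, 0, 0, -0.8, 0, 0, 0, 0, 0, 0],
)

```text
time_s: 17.82
eef_pos: [0.4866, -0.0194, 0.1178]
ee_rot: [-3.141, -0.001, 1.767]
ft_force: [-0.4, -0.6, 0.2]
finger_gap: 0.0426
finger_force: 0.0
```

Run:
```python
from h import *
rel([.486,-.019,.064],1.76)
```

```text
t 17.82 pos [ 0.4866 -0.0194  0.1178] rot [-3.141e+00 -1.000e-03  1.767e+00] gap 0.0426 F [-0.4 -0.6  0.2] q [ 0.74  0.46 -0.92  2.02  0.47  0.89 -0.24] 
 units x,y,z: [ 0.01 -0.02  1.79] turn 0.07
```

Request:
carry_out(
  steps=[0, 0, 0.6, 0, 0, 0, 0, 0.6, 0, 0, 0, 0, 0.6, 0, 0, 0, 0, 0, 0, -1, 0, 0, 0, 0, -1, 0, 0, 0, 0, -1, 0, 0, 0, 0, -1, 0, 0, 0, 0, -1],
  squeeze=25,
)

```text
time_s: 18.48
eef_pos: [0.4849, -0.0196, 0.064]
ee_rot: [-3.138, -0.0, 1.763]
ft_force: [-5.9, 0.6, -6.5]
finger_gap: 0.0183
finger_force: 25.6
```

```bash
python3 m.py
```

```text
t 18.48 pos [ 0.4849 -0.0196  0.064 ] rot [-3.138 -0.     1.763] gap 0.0183 F [-5.9  0.6 -6.5] q [ 0.67  0.54 -0.84  2.06  0.57  0.79 -0.33] 
 units x,y,z: [0.01 0.04 0.  ] turn -11.86
torque [0.105 0.768 0.102] ff 25.6
```

Request:
carry_out(
  steps=[0, 0, 0, 0.6, -1, 0, 0, 0, 0.6, -1, 0, 0, 0, 0, -1],
)

```text
time_s: 18.78
eef_pos: [0.4851, -0.02, 0.0642]
ee_rot: [-3.138, 0.001, 1.642]
ft_force: [-5.1, -1.1, -7.5]
finger_gap: 0.018
finger_force: 39.2
```

```bash
python3 m.py
```

```text
t 18.78 pos [ 0.4851 -0.02    0.0642] rot [-3.138e+00  1.000e-03  1.642e+00] gap 0.018 F [-5.1 -1.1 -7.5] q [ 0.65  0.53 -0.81  2.06  0.55  0.78 -0.43] 
 units x,y,z: [0.03 0.03 0.01] turn -13.07
torque [-0.138  0.668  0.762] ff 39.2
```

Request:
carry_out(
  steps=[0, 0, 0, 0.6, -1, 0, 0, 0, 0.6, -1, 0, 0, 0, 0, -1],
)

```text
time_s: 19.08
eef_pos: [0.4852, -0.0206, 0.0643]
ee_rot: [-3.139, 0.003, 1.525]
ft_force: [-5.8, -3.3, -5.1]
finger_gap: 0.0181
finger_force: 68.1
```

```bash
python3 m.py
python3 - <<'E'
from h import *
# brass bow orientation by mask PCA relative to image in last frames
import glob
for f in sorted(glob.glob("pics/k1[5-9]*.png")):
    w=cv2.imread(f);h=cv2.cvtColor(w,cv2.COLOR_BGR2HSV);print(f,h[232,255])
E
```

```text
t 19.08 pos [ 0.4852 -0.0206  0.0643] rot [-3.139e+00  3.000e-03  1.525e+00] gap 0.0181 F [-5.8 -3.3 -5.1] q [ 0.63  0.52 -0.79  2.06  0.53  0.78 -0.53] 
 units x,y,z: [0.05 0.02 0.01] turn -14.24
torque [-0.577  0.605  1.668] ff 68.1
pics/k1525.png [ 60   2 116]
pics/k1555.png [105   4 114]
pics/k1848.png [ 18 146 119]
pics/k1878.png [15 68 75]
pics/k1908.png [75  9 59]
```

Request:
carry_out(
  steps=[0, 0, 0, -0.8, -1, 0, 0, 0, -0.8, -1, 0, 0, 0, -0.8, -1, 0, 0, 0, 0, 0, 0, 0, 0, 0, 0, 0, 0, 0, 0, 0, 0, 0, -0.9, 0, 0, 0, 0, -0.9, 0, 0, 0, 0, -0.9, 0.9, 0, 0, 0, -0.9, 0.9, 0, 0, 0, -0.9, 0.9, 0, 0, 0, -0.9, 0.8, 0, 0, 0.6, -0.8, 0, 0, 0, 0.6, 0, 0, 0, 0, 0.6, 0, 0, 0, 0, 0, 0, 0, 0],
)

```text
time_s: 20.47
eef_pos: [0.5446, -0.0288, 0.2522]
ee_rot: [3.136, -0.001, 1.411]
ft_force: [0.7, -0.8, -0.4]
finger_gap: 0.0425
finger_force: 0.0
```

Run:
```python
from h import *
rel([.4785,.260,.20],1.42)
T,w=snap("w7");T0=np.load("pics/w6.npy");w0=cv2.imread("pics/w6.png")
def ang(w):
    h=cv2.cvtColor(w,cv2.COLOR_BGR2HSV);m=cv2.inRange(h,(12,150,110),(28,255,255));m[:, :185]=0;m[:,222:]=0;m[:145]=0;m[195:]=0
    y,x=np.nonzero(m);c=max(cv2.findContours(m,0,2)[0],key=cv2.contourArea);r=cv2.minAreaRect(c);X=np.c_[x,y]-[x.mean(),y.mean()];return len(x),x.mean(),y.mean(),r,np.degrees(0.5*np.arctan2(2*(X[:,0]*X[:,1]).sum(),(X[:,0]**2-X[:,1]**2).sum()))
for i in(w0,w): print(ang(i))
print(T0[:3,3],T[:3,3])
# lid in top camera again + lid in this wrist view?
print("lid px",wproj(T,[.4753,.266,.012]))
```

```text
t 20.47 pos [ 0.5446 -0.0288  0.2522] rot [ 3.136e+00 -1.000e-03  1.411e+00] gap 0.0425 F [ 0.7 -0.8 -0.4] q [ 0.74  0.37 -0.92  1.76  0.32  1.16 -0.43] 
 units x,y,z: [ 9.15 -3.72  1.73] turn -0.09
(16, np.float64(210.0), np.float64(170.125), ((209.0, 183.0), (0.0, 0.0), 0.0), np.float64(-41.65097315251587))
(11, np.float64(212.8181818181818), np.float64(166.8181818181818), ((217.00003051757812, 171.00001525878906), (1.4142134189605713, 1.4142134189605713), 45.0), np.float64(-0.037744233439062844))
[0.54990922 0.04035225 0.41288577] [0.55499515 0.03915597 0.41585581]
lid px [172.98259916 -30.86812404]
```

Run:
```python
from h import *
a=cv2.imread("pics/w6.png",0);b=cv2.imread("pics/w7.png",0)
for n,(x0,x1,y0,y1) in {"bow":(192,222,150,190),"disc+bow":(190,240,145,190),"recess":(255,345,100,230)}.items():
    m=np.zeros_like(a);m[y0:y1,x0:x1]=255
    cc,M=cv2.findTransformECC(a,b,np.eye(2,3,dtype=np.float32),cv2.MOTION_EUCLIDEAN,(3,200,1e-6),m,3)
    c=np.array([(x0+x1)/2,(y0+y1)/2,1]);print(n,round(cc,3),"rot deg",np.degrees(np.arctan2(M[1,0],M[0,0])).round(2),"shift",(M@c-c[:2]).round(2))
```

```text
Traceback (most recent call last):
cv2.error: OpenCV(4.12.0) /io/opencv/modules/video/src/ecc.cpp:589: error: (-7:Iterations do not converge) The algorithm stopped before its convergence. The correlation is going to be minimized. Images may be uncorrelated or non-overlapped in function 'findTransformECC'
```

Run:
```python
from h import *
a=cv2.imread("pics/w6.png",0);b=cv2.imread("pics/w7.png",0)
for n,(x0,x1,y0,y1) in {"recess":(255,345,100,230),"bow":(190,222,150,190),"disc+bow":(190,240,145,190)}.items():
    t=a[y0:y1,x0:x1];r=cv2.matchTemplate(b[y0-15:y1+15,x0-15:x1+15],t,cv2.TM_CCOEFF_NORMED);_,v,_,p=cv2.minMaxLoc(r)
    s=np.array(p)-15
    try:
        M=np.float32([[1,0,15+s[0]],[0,1,15+s[1]]])
        cc,M=cv2.findTransformECC(t,b[y0-15:y1+15,x0-15:x1+15],M,cv2.MOTION_EUCLIDEAN,(3,200,1e-6),None,3);o=np.degrees(np.arctan2(M[1,0],M[0,0])).round(2)
    except cv2.error: cc=o=None
    print(n,round(v,3),s,cc,o)
```

```text
recess 0.976 [-7 -1] 0.9875382300211688 -0.5
bow 0.972 [-6  0] 0.9952452627441746 -1.83
disc+bow 0.972 [-6  0] 0.9932790538095753 -1.36
```

The bow has not moved relative to the box (about 1° difference), so the key is at its stop. On to the lid.

Request:
carry_out(
  steps=[0.9, -0.37, 0, 0, 0, 0.9, -0.37, 0, 0, 0, 0.9, -0.37, 0, 0, 0, 0.9, -0.37, 0, 0, 0, 0.9, -0.37, 0.2, 0, 0, 0.9, -0.37, 0.3, 0, 0, 0.9, -0.37, 0.3, 0, 0, 0.9, -0.37, 0.3, 0, 0, 0.9, -0.37, 0.3, 0, 0, 0.9, -0.37, 0.3, 0, 0, 0, 0, 0, 0, 0, 0, 0, 0, 0, 0, 0, 0, 0, 0, 0],
)

```text
time_s: 21.6
eef_pos: [0.4728, 0.2559, 0.1996]
ee_rot: [3.141, 0.001, 1.414]
ft_force: [-0.1, -0.2, 0.0]
finger_gap: 0.0427
finger_force: 0.0
```

Run:
```python
from h import *
rel([.4753,.266,.06],1.42)
T,w=snap("w8");h=cv2.cvtColor(w,cv2.COLOR_BGR2HSV)
c0=wproj(T,[.4753,.266,.012]);print("exp px",c0)
for dx,dy in((0,0),(0,40),(0,-40),(25,0),(-25,0),(60,60)):
    x,y=int(c0[0]+dx),int(c0[1]+dy); print((x,y),h[y,x])
m=cv2.inRange(h,(10,80,90),(25,255,255))
cs=[c for c in cv2.findContours(cv2.morphologyEx(m,cv2.MORPH_CLOSE,np.ones((15,15))),0,2)[0] if cv2.contourArea(c)>800]
for c in cs:
    r=cv2.minAreaRect(c);P=np.array([won(T,p,.012) for p in cv2.boxPoints(r)]);print(np.round(r[0],1),cv2.contourArea(c),"c",P.mean(0).round(4),"sides",np.linalg.norm(P[1]-P[0]).round(4),np.linalg.norm(P[2]-P[1]).round(4),"dir",P.round(4)[:, :2].tolist())
```

```text
t 21.6 pos [0.4728 0.2559 0.1996] rot [3.141e+00 1.000e-03 1.414e+00] gap 0.0427 F [-0.1 -0.2  0. ] q [ 0.21  0.44 -0.95  1.83  0.4   1.08 -1.05] 
 units x,y,z: [0.35 0.03 4.65] turn -0.06
exp px [255.77314314 156.10510329]
(255, 156) [ 13 144 142]
(255, 196) [ 17 106 227]
(255, 116) [ 17 106 223]
(280, 156) [ 18 105 229]
(230, 156) [ 16 109 208]
(315, 216) [ 18  58 189]
[504.9 313.2] 1847.0 c [ 0.9962 -0.2091  0.012 ] sides 0.4655 0.1132 dir [[0.9594, -0.39], [0.8859, 0.0696], [0.992, 0.0301], [1.1475, -0.5462]]
[ 42.3 263.2] 6062.5 c [0.0593 0.1419 0.012 ] sides 0.2797 0.1428 dir [[-0.0646, 0.215], [0.2139, 0.2411], [0.2062, 0.0986], [-0.1183, 0.0127]]
[112.2 156.2] 840.5 c [0.2913 0.298  0.012 ] sides 0.0572 0.0423 dir [[0.2549, 0.2854], [0.2894, 0.3311], [0.3264, 0.3105], [0.2945, 0.2651]]
[254.5 153.5] 5370.0 c [0.4741 0.2682 0.012 ] sides 0.0714 0.1115 dir [[0.4475, 0.3288], [0.5181, 0.3176], [0.5028, 0.2072], [0.4279, 0.219]]
[63.  92.5] 10287.0 c [0.204  0.4127 0.012 ] sides 0.2546 0.2422 dir [[0.1137, 0.5998], [0.346, 0.4957], [0.3024, 0.2574], [0.0539, 0.298]]
```

The lid measures 71.4 × 111.5 mm at (0.474, 0.268), and the tool's yaw already matches it. I'll descend over the bar.

Request:
carry_out(
  steps=[0.4, -0.02, 0.9, 0, 0, 0, 0, 0.9, 0, 0, 0, 0, 0.9, 0, 0, 0, 0, 0.9, 0, 0, 0, 0, 0.9, 0, 0, 0, 0, 0.9, 0, 0, 0, 0, 0.5, 0, 0, 0, 0, 0, 0, 0, 0, 0, 0, 0, 0],
)

```text
time_s: 22.4
eef_pos: [0.4748, 0.2672, 0.0225]
ee_rot: [-3.141, 0.001, 1.412]
ft_force: [0.4, 0.4, 0.7]
finger_gap: 0.0427
finger_force: 0.0
```

Run:
```python
from h import *
rel([.4741,.2682,.0],1.414)
```

```text
t 22.4 pos [0.4748 0.2672 0.0225] rot [-3.141e+00  1.000e-03  1.412e+00] gap 0.0427 F [0.4 0.4 0.7] q [ 0.02  0.68 -0.76  1.93  0.66  0.79 -1.26] 
 units x,y,z: [ 0.03 -0.03  0.75] turn -0.02
```

Request:
carry_out(
  steps=[0.03, -0.03, 0.3, 0, 0, 0, 0, 0.2, 0, 0, 0, 0, 0.2, 0, 0, 0, 0, 0, 0, 0],
)

```text
time_s: 22.73
eef_pos: [0.4736, 0.2686, 0.0009]
ee_rot: [-3.141, 0.001, 1.414]
ft_force: [-1.1, -0.7, -0.1]
finger_gap: 0.0429
finger_force: 0.0
```

Run:
```python
from h import *
rel([.4741,.2682,.0],1.414)
T,w=snap("w9")
# tip depth from the pads' apparent gap is not needed; bar side pixels
g=cv2.cvtColor(w,cv2.COLOR_BGR2HSV)
for y in range(170,260,10): print(y,[(int(a[0]),int(a[2])) for a in g[y,200:312:8]])
```

```text
t 22.73 pos [0.4736 0.2686 0.0009] rot [-3.141e+00  1.000e-03  1.414e+00] gap 0.0429 F [-1.1 -0.7 -0.1] q [-0.    0.71 -0.73  1.94  0.69  0.76 -1.29] 
 units x,y,z: [-0.01  0.02  0.03] turn -0.0
170 [(16, 218), (16, 221), (16, 220), (17, 225), (17, 219), (17, 220), (16, 218), (17, 227), (19, 235), (18, 235), (18, 232), (18, 233), (20, 241), (18, 234)]
180 [(16, 216), (17, 221), (16, 219), (18, 225), (17, 221), (16, 219), (16, 218), (17, 227), (18, 236), (18, 236), (18, 233), (18, 233), (19, 240), (18, 235)]
190 [(16, 217), (16, 222), (17, 218), (17, 226), (17, 220), (16, 219), (16, 218), (17, 227), (19, 235), (18, 234), (18, 231), (18, 233), (19, 240), (18, 235)]
200 [(16, 214), (17, 223), (16, 218), (17, 225), (17, 222), (17, 220), (17, 220), (17, 227), (19, 236), (19, 236), (18, 232), (18, 234), (19, 238), (19, 236)]
210 [(16, 216), (17, 119), (17, 114), (16, 120), (16, 120), (16, 121), (15, 81), (15, 87), (14, 86), (18, 236), (18, 234), (17, 232), (19, 240), (19, 236)]
220 [(16, 218), (17, 121), (16, 114), (16, 121), (16, 119), (17, 118), (13, 157), (13, 153), (13, 162), (15, 161), (15, 132), (18, 230), (19, 239), (19, 238)]
230 [(25, 103), (30, 85), (17, 114), (18, 117), (16, 121), (16, 122), (13, 147), (14, 159), (13, 166), (14, 147), (17, 126), (17, 178), (17, 210), (30, 99)]
240 [(35, 105), (150, 33), (15, 113), (16, 117), (16, 124), (16, 119), (13, 79), (13, 77), (14, 142), (16, 104), (17, 129), (18, 228), (17, 167), (10, 32)]
250 [(25, 98), (45, 25), (16, 97), (17, 114), (16, 123), (17, 122), (12, 83), (13, 78), (14, 83), (17, 112), (16, 136), (17, 227), (16, 108), (75, 15)]
```

Request:
carry_out(
  steps=[0, 0, 0, 0, -1, 0, 0, 0, 0, -1, 0, 0, 0, 0, -1, 0, 0, 0, 0, -1, 0, 0, 0, 0, -1, 0, 0, 0, 0, -1],
  squeeze=80,
)

```text
time_s: 23.28
eef_pos: [0.4741, 0.2694, 0.0021]
ee_rot: [3.141, -0.0, 1.414]
ft_force: [-1.6, -1.1, 6.2]
finger_gap: 0.0117
finger_force: 79.6
```

Run:
```python
from h import *
rel([.4741,.2682,.0],1.414);print(get_state()["finger_force"])
```

```text
t 23.28 pos [0.4741 0.2694 0.0021] rot [ 3.141 -0.     1.414] gap 0.0117 F [-1.6 -1.1  6.2] q [-0.    0.71 -0.73  1.94  0.69  0.76 -1.29] 
 units x,y,z: [-0.04  0.01  0.07] turn -0.0
79.57709312438965
```

The bar is held (80 N). I'll lift and carry it over the recess.

Request:
carry_out(
  steps=[0, 0, -0.4, 0, -1, 0, 0, -0.8, 0, -1, 0, 0, -0.8, 0, -1, 0, 0, -0.8, 0, -1, 0, 0, -0.8, 0, -1, 0, 0, -0.8, 0, -1, 0, 0, -0.6, 0, -1, -0.4, 0.2, 0, 0, -1, -0.8, 0.4, 0, 0, -1, -0.8, 0.4, 0, 0, -1, -0.8, 0.4, 0, 0, -1, -0.8, 0.4, 0, 0, -1, -0.8, 0.4, 0, 0, -1, -0.8, 0.5, 0, 0, -1, -0.8, 0.5, 0, 0, -1, -0.8, 0.5, 0, 0, -1, -0.8, 0.5, 0, 0, -1, -0.8, 0.5, 0, 0, -1, -0.8, 0.5, 0, 0, -1, -0.8, 0.5, 0, 0, -1],
)

```text
time_s: 24.95
eef_pos: [0.5958, -0.0554, 0.1519]
ee_rot: [-3.141, -0.0, 1.414]
ft_force: [0.2, 0.8, -1.0]
finger_gap: 0.0113
finger_force: 78.8
```

Request:
carry_out(
  steps=[-0.3, 0.2, 0, 0.4, -1, 0, 0, 0, 0.4, -1, 0, 0, 0, 0, -1, 0, 0, 0, 0, -1, 0, 0, 0, 0, -1],
)

```text
time_s: 25.37
eef_pos: [0.5999, -0.0625, 0.1517]
ee_rot: [-3.141, -0.0, 1.336]
ft_force: [-0.7, 0.9, -0.6]
finger_gap: 0.0119
finger_force: 78.8
```

Run:
```python
from h import *
rel([.5916,-.0437,.0965],1.332);print(get_state()["finger_force"])
T,w=snap("w10");h=cv2.cvtColor(w,cv2.COLOR_BGR2HSV)
# top camera check of lid against box: pale pixels near
b=capture("top");cv2.imwrite("pics/t2.png",b)
for p in [(-.0355,.0555),(.0355,.0555),(.0355,-.0555),(-.0355,-.0555)]:
    # predicted lid corner px (top face; lid underside 2 mm below TCP z): lid x=tool y, lid y=tool x
    print("pred corner px",wproj(camera_model("wrist")["hand_eye"],np.array([p[1]-.001,p[0],-.010])).round(1))
m=cv2.inRange(h,(10,60,130),(25,200,255))
for x in (200,230,280,310): print("col",x,"rows of h/v", [(y,int(h[y,x,1]),int(h[y,x,2])) for y in range(60,130,4)])
```

```text
t 25.37 pos [ 0.5999 -0.0625  0.1517] rot [-3.141 -0.     1.336] gap 0.0119 F [-0.7  0.9 -0.6] q [ 0.66  0.58 -0.82  1.72  0.48  1.05 -0.56] 
 units x,y,z: [ 0.54 -0.41  1.84] turn 0.04
78.78933548927307
pred corner px [187.2 135.9]
pred corner px [322.4 135.8]
pred corner px [309.1 309.4]
pred corner px [200.8 309.4]
col 200 rows of h/v [(60, 58, 199), (64, 57, 198), (68, 59, 198), (72, 58, 198), (76, 56, 199), (80, 104, 226), (84, 104, 230), (88, 104, 226), (92, 97, 239), (96, 96, 241), (100, 95, 245), (104, 102, 125), (108, 106, 166), (112, 105, 228), (116, 105, 228), (120, 105, 229), (124, 104, 229), (128, 106, 228)]
col 230 rows of h/v [(60, 59, 200), (64, 59, 200), (68, 57, 200), (72, 57, 202), (76, 58, 201), (80, 103, 228), (84, 107, 225), (88, 105, 229), (92, 99, 239), (96, 98, 242), (100, 95, 245), (104, 104, 132), (108, 102, 234), (112, 103, 236), (116, 106, 125), (120, 40, 71), (124, 3, 95), (128, 0, 94)]
col 280 rows of h/v [(60, 60, 201), (64, 59, 204), (68, 58, 204), (72, 57, 205), (76, 58, 205), (80, 104, 225), (84, 105, 223), (88, 105, 226), (92, 99, 237), (96, 96, 241), (100, 97, 242), (104, 105, 124), (108, 104, 125), (112, 102, 128), (116, 104, 127), (120, 108, 125), (124, 104, 127), (128, 107, 126)]
col 310 rows of h/v [(60, 56, 206), (64, 58, 207), (68, 56, 209), (72, 56, 210), (76, 57, 209), (80, 57, 209), (84, 57, 207), (88, 56, 210), (92, 57, 211), (96, 59, 211), (100, 56, 211), (104, 57, 209), (108, 55, 214), (112, 55, 209), (116, 57, 209), (120, 57, 211), (124, 58, 210), (128, 56, 209)]
```

Run:
```python
from h import *
w=cv2.imread("pics/w10.png");v=cv2.GaussianBlur(w,(3,3),0).max(2).astype(int)
for x in (215,235,255,275,295): print("col",x,v[128:150,x].tolist())
for y in (145,165,185,205): print("row",y,"L",v[y,180:206].tolist(),"R",v[y,302:330].tolist())
```

```text
col 215 [95, 94, 94, 94, 94, 100, 118, 155, 202, 229, 235, 235, 234, 232, 229, 227, 226, 226, 226, 226, 226, 226]
col 235 [94, 94, 94, 94, 95, 103, 122, 157, 196, 220, 225, 225, 225, 225, 225, 225, 225, 225, 225, 225, 225, 225]
col 255 [54, 54, 54, 54, 58, 80, 120, 166, 207, 228, 231, 232, 232, 232, 232, 232, 232, 231, 232, 232, 231, 231]
col 275 [121, 120, 120, 121, 122, 126, 137, 165, 202, 224, 229, 229, 229, 229, 230, 230, 230, 230, 230, 231, 231, 231]
col 295 [232, 232, 232, 232, 231, 216, 187, 184, 216, 240, 245, 245, 245, 245, 245, 245, 245, 245, 245, 245, 245, 246]
row 145 L [215, 220, 214, 201, 192, 189, 184, 184, 202, 219, 223, 221, 218, 217, 217, 218, 218, 219, 221, 222, 223, 224, 226, 226, 226, 225] R [238, 237, 237, 238, 238, 238, 238, 238, 237, 237, 237, 237, 237, 237, 238, 238, 239, 240, 239, 238, 232, 222, 214, 211, 211, 212, 212, 212]
row 165 L [125, 129, 131, 132, 134, 135, 136, 140, 161, 197, 220, 223, 221, 219, 219, 218, 218, 219, 220, 222, 223, 224, 225, 226, 226, 226] R [238, 238, 239, 239, 240, 239, 238, 238, 237, 237, 237, 237, 237, 237, 238, 238, 238, 238, 238, 233, 224, 214, 210, 209, 209, 209, 209, 210]
row 185 L [121, 126, 129, 132, 134, 135, 136, 136, 140, 159, 195, 219, 224, 222, 221, 220, 220, 220, 220, 222, 223, 224, 225, 225, 225, 226] R [239, 240, 240, 240, 239, 239, 238, 237, 236, 236, 236, 236, 236, 237, 237, 238, 238, 238, 233, 223, 213, 210, 210, 210, 210, 210, 210, 210]
row 205 L [121, 121, 124, 128, 131, 134, 136, 136, 136, 139, 153, 184, 214, 224, 224, 222, 221, 220, 220, 220, 221, 222, 223, 224, 225, 226] R [240, 241, 241, 240, 240, 239, 237, 237, 236, 236, 236, 236, 236, 237, 238, 239, 238, 232, 219, 210, 208, 209, 209, 209, 208, 207, 207, 208]
```

The lid sits square and centred in the hand, its front edge at row 135 matching the prediction. I'll move it over the recess, hovering low, and check it against the deck edges.

Request:
carry_out(
  steps=[0.26, -0.2, 0, 0.04, -1, 0.26, -0.21, 0.3, 0, -1, 0, 0, 0.4, 0, -1, 0, 0, 0.4, 0, -1, 0, 0, 0.3, 0, -1, 0, 0, 0, 0, -1, 0, 0, 0, 0, -1],
)

```text
time_s: 26.05
eef_pos: [0.5913, -0.0461, 0.1081]
ee_rot: [-3.139, 0.0, 1.329]
ft_force: [0.1, 0.0, -0.6]
finger_gap: 0.0118
finger_force: 78.8
```

```bash
cat > e.py <<'E'
from h import *
import sys
rel([.5915,-.0444,.09],1.332)
T,w=snap(sys.argv[1]);H=camera_model("wrist")["hand_eye"]
q=(.5525,-.0352,-.239);Rb=R.from_euler('z',q[2]).as_matrix()
B=lambda x,y,z:wproj(T,Rb@[x,y,z]+[q[0],q[1],0]).round(1)
print("pred deck outer +y corners",B(-.01,.075,.095),B(.09,.075,.095),"inner",B(.0025,.0575,.095),B(.0775,.0575,.095),"sides at y=.02:",B(-.01,.02,.095),B(.0025,.02,.095),B(.0775,.02,.095),B(.09,.02,.095))
v=cv2.GaussianBlur(w,(3,3),0).max(2).astype(int)
for x in (220,255,290): print("col",x,"from row 90",v[90:146,x].tolist())
for y in (160,190): print("row",y,"L160",v[y,155:200].tolist(),"R",v[y,310:360].tolist())
E
python3 e.py w11
```

```text
t 26.05 pos [ 0.5913 -0.0461  0.1081] rot [-3.139  0.     1.329] gap 0.0118 F [ 0.1  0.  -0.6] q [ 0.62  0.62 -0.79  1.77  0.52  0.97 -0.63] 
 units x,y,z: [ 0.06 -0.    0.6 ] turn -0.03
pred deck outer +y corners [171.1  97.2] [337.6  96.7] inner [191.8 125.1] [317.  124.7] sides at y=.02: [175.3 185.5] [194.5 185.4] [314.7 185.2] [333.9 185.2]
col 220 from row 90 [195, 195, 195, 196, 205, 218, 225, 226, 227, 228, 227, 226, 225, 223, 221, 221, 224, 227, 230, 233, 235, 237, 239, 240, 240, 239, 239, 239, 242, 244, 244, 243, 240, 223, 195, 183, 187, 186, 193, 216, 232, 235, 233, 218, 184, 166, 188, 218, 228, 229, 229, 229, 229, 229, 229, 229]
col 255 from row 90 [200, 199, 200, 204, 213, 221, 224, 225, 226, 227, 226, 225, 223, 221, 220, 221, 225, 229, 232, 234, 235, 236, 238, 239, 239, 239, 240, 241, 243, 244, 244, 243, 237, 212, 171, 150, 158, 175, 200, 223, 232, 232, 230, 211, 180, 178, 206, 225, 229, 229, 230, 230, 230, 230, 229, 229]
col 290 from row 90 [202, 202, 202, 203, 209, 218, 223, 224, 224, 225, 225, 223, 221, 219, 218, 219, 222, 227, 231, 233, 233, 234, 236, 237, 238, 239,
[... 434 characters left out ...]
36, 237, 236, 235, 233, 231, 231, 231, 232, 234, 235, 236, 237, 238, 238, 240, 239, 232, 219, 212, 211, 210, 210, 212, 212, 212, 212, 212, 213, 212, 212, 213, 213, 213, 213, 214, 214, 214, 214, 214, 214, 213]
row 190 L160 [128, 127, 126, 125, 125, 125, 126, 126, 127, 128, 130, 130, 130, 129, 128, 127, 126, 125, 126, 125, 123, 121, 120, 118, 116, 115, 116, 119, 124, 126, 128, 129, 131, 134, 147, 178, 209, 221, 221, 219, 218, 217, 217, 217, 218] R [234, 234, 234, 233, 234, 235, 235, 236, 236, 236, 233, 228, 227, 230, 231, 233, 235, 237, 238, 238, 239, 240, 240, 233, 221, 212, 210, 210, 210, 210, 210, 210, 211, 210, 210, 210, 209, 209, 209, 210, 210, 211, 211, 210, 210, 210, 211, 211, 210, 210]
```

Request:
carry_out(
  steps=[0.09, -0.02, 0, 0, -1, 0, 0, 0, 0, -1, 0, 0, 0.2, 0, -1, 0, 0, 0.15, 0, -1, 0, 0, 0.1, 0, -1, 0, 0, 0, 0, -1],
)

```text
time_s: 26.6
eef_pos: [0.5913, -0.0432, 0.0949]
ee_rot: [-3.14, 0.0, 1.33]
ft_force: [-0.0, 0.2, -1.3]
finger_gap: 0.0115
finger_force: 78.8
```

```bash
python3 e.py w12|cut -c1-330; python3 -c "
from h import *
print(get_state()['ft_torque'])"
```

```text
t 26.6 pos [ 0.5913 -0.0432  0.0949] rot [-3.14  0.    1.33] gap 0.0115 F [-0.   0.2 -1.3] q [ 0.6   0.64 -0.78  1.78  0.54  0.95 -0.65] 
 units x,y,z: [-0.04  0.02  0.16] turn -0.02
pred deck outer +y corners [165.8 101.5] [344.8 101.1] inner [188.1 131.5] [322.6 131.2] sides at y=.02: [171.  195.8] [191.3 195.8] [319.6 195.6] [340.  195.5]
col 220 from row 90 [195, 195, 194, 194, 194, 194, 194, 198, 206, 217, 223, 224, 225, 226, 227, 226, 225, 223, 221, 220, 221, 223, 226, 229, 232, 234, 235, 237, 239, 239, 239, 239, 239, 240, 242, 243, 244, 244, 242, 231, 213, 200, 192, 175, 156, 157, 186, 217, 228, 229, 228, 229, 229, 229, 228, 228]
col 255 from row 90 [198, 198, 197, 197, 197, 197, 198, 201, 211, 220, 223, 224, 226, 226, 226, 224, 223, 221, 220, 219, 221, 225, 229, 231, 232, 234, 235, 236, 238, 238, 238, 238, 239, 241, 243, 244, 244, 243, 241, 225, 192, 176, 192, 192, 170, 175, 205, 225, 228, 229, 229, 229, 229, 229, 229, 229]
col 290 from row 90 [202, 202, 202, 202, 202, 203, 203, 205, 211, 218, 221, 222, 223, 224, 224, 223, 222, 220, 218, 217, 219, 222, 226, 230, 232, 233, 234, 235, 236, 237, 238, 238, 239, 240, 242, 243, 243, 242, 240, 227, 189, 142, 116, 117, 135, 168, 211, 236, 240, 240, 241, 241, 240, 241, 241, 241]
row 160 L160 [156, 157, 158, 159, 158, 157, 156, 155, 154, 152, 153, 163, 186, 210, 218, 216, 216, 219, 222, 223, 220, 210, 188, 155, 132, 127, 128, 130, 131, 132, 133, 135, 143, 168, 199, 217, 219, 216, 215, 214, 213, 214, 216, 217, 218] R [235, 234, 234, 234, 234, 234, 235, 235, 236, 236, 235, 234, 229, 222, 218, 219, 222, 224
row 190 L160 [155, 156, 156, 157, 158, 159, 159, 158, 158, 158, 156, 154, 150, 154, 177, 206, 218, 218, 216, 213, 212, 212, 208, 182, 146, 128, 127, 128, 130, 131, 132, 133, 134, 136, 149, 179, 210, 221, 220, 218, 217, 216, 216, 217, 218] R [233, 233, 233, 233, 233, 234, 235, 235, 235, 235, 232, 226, 222, 219, 216, 214, 215, 220
[-0.01483643  0.02201069  0.026873  ]
```

The lid is aligned within about 1 mm each way. I'll nudge it and lower it into the recess.

Request:
carry_out(
  steps=[0, -0.02, 0, 0, -1, 0, 0, 0.1, 0, -1, 0, 0, 0.1, 0, -1, 0, 0, 0, 0, -1],
)

```text
time_s: 26.98
eef_pos: [0.5917, -0.0431, 0.0898]
ee_rot: [3.141, 0.0, 1.33]
ft_force: [0.6, -1.3, -2.5]
finger_gap: 0.0121
finger_force: 78.8
```

Request:
carry_out(
  steps=[0, 0, 0.05, 0, -1, 0, 0, 0.05, 0, -1, 0, 0, 0, 0, -1],
)

```text
time_s: 27.23
eef_pos: [0.5915, -0.043, 0.0866]
ee_rot: [3.141, 0.0, 1.33]
ft_force: [1.2, -0.7, -1.8]
finger_gap: 0.0116
finger_force: 78.7
```

Request:
carry_out(
  steps=[0, 0, 0.05, 0, -1, 0, 0, 0.05, 0, -1, 0, 0, 0, 0, -1],
)

```text
time_s: 27.48
eef_pos: [0.5916, -0.0429, 0.0851]
ee_rot: [3.141, 0.001, 1.33]
ft_force: [-3.3, -0.8, 9.5]
finger_gap: 0.0119
finger_force: 80.2
```

Request:
carry_out(
  steps=[0, 0, 0.05, 0, -1, 0, 0, 0.05, 0, -1, 0, 0, 0, 0, -1],
)

```text
time_s: 27.73
eef_pos: [0.5917, -0.043, 0.0849]
ee_rot: [3.141, 0.003, 1.33]
ft_force: [-12.5, -1.2, 32.2]
finger_gap: 0.0116
finger_force: 83.3
```

Request:
carry_out(
  steps=[0, 0, 0.05, 0, -1, 0, 0, 0.05, 0, -1, 0, 0, 0, 0, -1],
)

```text
time_s: 27.98
eef_pos: [0.5917, -0.0431, 0.0849]
ee_rot: [3.14, 0.005, 1.33]
ft_force: [-20.7, -3.4, 55.5]
finger_gap: 0.0115
finger_force: 86.3
```

Contact is firm at TCP z 0.085, which corresponds to an underside at about 83 mm. I'll unload, release, and measure whether the lid sits flush.

Request:
carry_out(
  steps=[0, 0, -0.1, 0, -1, 0, 0, -0.1, 0, -1, 0, 0, 0, 0, -0.3, 0, 0, 0, 0, -0.3, 0, 0, 0, 0, -0.3, 0, 0, -0.5, 0, -0.3, 0, 0, -0.8, 0, -0.3, 0, 0, -0.8, 0, -0.3, 0, 0, -0.8, 0, -0.3, 0, 0, 0, 0, -0.3, 0, 0, 0, 0, -0.3],
)

```text
time_s: 28.9
eef_pos: [0.5929, -0.0426, 0.173]
ee_rot: [3.138, -0.001, 1.33]
ft_force: [0.0, -0.7, -0.2]
finger_gap: 0.0301
finger_force: 0.0
```

```bash
cat > f.py <<'E'
from h import *
import sys
rel([.5915,-.0444,.125],1.332)
T,w=snap(sys.argv[1])
q=(.5525,-.0352,-.239);Rb=R.from_euler('z',q[2]).as_matrix()
B=lambda x,y,z:wproj(T,Rb@[x,y,z]+[q[0],q[1],0])
# sample profile in the deck plane along box lines; edges expected (mm): lid/recess edges at 57.5/55.5 and deck edge 75
g=cv2.GaussianBlur(w,(3,3),0).astype(float).max(2).astype(np.float32)
def prof(f,vals):
    p=np.float32([f(t) for t in vals]);return cv2.remap(g,p[:,0].reshape(1,-1),p[:,1].reshape(1,-1),1)[0].astype(int)
for x in(.015,.03,.055,.07):
    v=np.arange(50,64)/1e3;print("x",x,"+y 50..63",prof(lambda t:B(x,t,.095),v).tolist(),"| 71..79",prof(lambda t:B(x,t,.095),np.arange(71,80)/1e3).tolist(),"| -y -50..-63",prof(lambda t:B(x,-t,.095),v).tolist())
for y in(.04,.02,-.02,-.04):
    print("y",y,"front x 10..-2",prof(lambda t:B(t,y,.095),np.arange(10,-3,-1)/1e3).tolist(),"| -6..-14",prof(lambda t:B(t,y,.095),np.arange(-6,-15,-1)/1e3).tolist(),"| back 70..83",prof(lambda t:B(t,y,.095),np.arange(70,84)/1e3).tolist(),"| 86..94",prof(lambda t:B(t,y,.095),np.arange(86,95)/1e3).tolist())
E
python3 f.py w13
```

```text
t 28.9 pos [ 0.5929 -0.0426  0.173 ] rot [ 3.138e+00 -1.000e-03  1.330e+00] gap 0.0301 F [ 0.  -0.7 -0.2] q [ 0.65  0.54 -0.85  1.73  0.46  1.08 -0.58] 
 units x,y,z: [-0.07 -0.04  1.6 ] turn -0.02
x 0.015 +y 50..63 [214, 214, 213, 214, 212, 194, 156, 147, 196, 231, 238, 237, 234, 234] | 71..79 [220, 222, 221, 220, 212, 195, 188, 187, 187] | -y -50..-63 [62, 62, 59, 57, 55, 52, 48, 49, 57, 61, 64, 65, 68, 72]
x 0.03 +y 50..63 [214, 214, 214, 214, 213, 196, 157, 152, 196, 232, 239, 238, 235, 234] | 71..79 [218, 220, 220, 217, 208, 195, 189, 189, 188] | -y -50..-63 [226, 226, 226, 225, 221, 204, 182, 179, 199, 214, 218, 217, 214, 213]
x 0.055 +y 50..63 [230, 229, 229, 229, 228, 216, 177, 161, 197, 230, 238, 237, 235, 233] | 71..79 [215, 218, 218, 215, 207, 196, 192, 192, 192] | -y -50..-63 [230, 231, 230, 230, 227, 213, 188, 176, 193, 210, 214, 214, 211, 209]
x 0.07 +y 50..63 [228, 228, 228, 228, 226, 211, 173, 157, 197, 229, 237, 237, 235, 233] | 71..79 [212, 216, 217, 213, 193, 176, 185, 193, 194] | -y -50..-63 [22, 21, 22, 22, 21, 23, 23, 21, 20, 21, 21, 21, 21, 22]
y 0.04 front x 1
[... 403 characters left out ...]
50, 151] | back 70..83 [229, 228, 228, 229, 229, 220, 190, 175, 198, 213, 210, 210, 217, 223] | 86..94 [231, 233, 234, 231, 217, 201, 196, 196, 196]
y -0.02 front x 10..-2 [213, 216, 218, 218, 212, 186, 152, 153, 193, 226, 233, 232, 232] | -6..-14 [218, 214, 216, 217, 206, 172, 143, 140, 148] | back 70..83 [228, 228, 228, 228, 229, 221, 196, 183, 205, 217, 216, 216, 220, 225] | 86..94 [233, 233, 233, 228, 215, 202, 196, 195, 195]
y -0.04 front x 10..-2 [63, 85, 92, 95, 101, 106, 108, 109, 108, 104, 88, 68, 57] | -6..-14 [74, 108, 151, 185, 192, 172, 150, 145, 149] | back 70..83 [22, 25, 34, 57, 85, 103, 107, 109, 109, 109, 109, 110, 108, 99] | 86..94 [73, 75, 78, 87, 112, 142, 167, 183, 190]
```

In the deck plane the lid's edges measure ±55.5 mm across and 4.9 to 75.6 mm along, with an even gap all round. That matches the lid's true 111 × 71 mm size at deck height, so it is flush and level after the 55 N press. The hand is clear of everything.

```bash
python3 -c "
from plant import *
print(job_done())"
```

```text
the job is handed in; nothing more can be done
None
```

The key is wound to its stop and the lid is pressed flush and level in the recess; I never touched the jar, pen or candlestick, and handed the job in at about 29 s.

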